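Lock a gel cassette in its clamping stand with the tension wedge

ROBOT

A 6-joint arm with a two-finger parallel gripper is mounted at the origin on a cart in front of the work surface, level with it; the furniture and walls round the work are solid. World frame = base frame: x ahead of the robot, y to its left, z up, the work surface at z = 0. Lengths are in m, angles in rad, forces in N, time in s.
With the tool pointing down it reaches from about 0.3 to 0.95 m from the base axis. Payload 3.1 kg.
Tool frame: the origin (TCP) lies at the very end of the fingers, on their centre line; the grasp point (between the pads) lies 19 mm behind it (arm.grasp_offset is the x of the grasp point in the tool frame, in m); x points along the fingers, z is the direction in which the jaws open and shut, and the axes are right-handed (so a half turn about x gives the same grasp; the last joint's range is limited). The gripper opens to 85 mm and grips with 20 to 120 N. Pads are 22 mm wide; open, the fingers measure 114 mm over their backs; the gripper's body (76 mm by 85 mm) begins 54 mm behind the grasp point. The pads swing forward as they close: fully open they stand 13 mm farther back than shut.
Start: joints at [-1.406, 0.308, 1.634, -0, 1.2, -0.07], TCP at [0.145, -0.608, 0.203] pointing down, gripper open.
Joint ranges: [-3.06, 3.06], [-0.79, 1.96], [0.05, 2.63], [-1.19, 4.34], [0.05, 2.64], [-2.94, 2.94]. Speed limits (rad/s): [2.79, 2.79, 3.14, 3.14, 3.14, 3.14].

INTERFACE

Orientations are given as a unit quaternion [x, y, z, w].
In Python, from rig import arm, cams gives the robot as it stands. The module is installed in compiled form; this text tells all that it offers.
- The arm moves only by the shell command python3 -m inch 'ROWS' [FORCE]. ROWS is JSON, a list of rows, each an object with "hand": the opening, from -1 (shut) to 1 (fully open); "linear": the shift along the tool's x, y, z each as a share of 300 mm, from -1 to 1, a list of three; "yaw": the turn about the tool's x as a share of 90 degrees, from -1 to 1. In form: [{"hand": hand, "linear": [dx, dy, dz], "yaw": yaw}, ...]. A call has 1 to 8 rows; each row is the pose to reach, as a shift and turn from the pose commanded when the call began, along the tool's axes at that moment; what a row does not reach only later rows make up. A row lasts 1/8 s, in which the tool goes at most 62.5 mm and 10.7 degrees, less where a joint would pass 70% of its speed; a pose out of reach is approached as far as the arm can. A call with a number of a shift or a turn outside -1 to 1 is refused whole. A call with a gripper value outside its range is refused whole. The fingers move at their own pace and stop on an object; FORCE is the grip in N (left out, the last holds). Time passes only in rows, so rows that repeat a pose let the fingers close. It gives the time, the measured TCP pose, the force and the opening at its end, in the units of the state.
- arm.observe(): the state, without advancing time (a new reading comes with each control period).
- cams.snapshot(name): name is "scene" or "side" or "wrist"; returns (picture, depth): 480x640x3 uint8, red, green, blue; 480x640 float32, m along the optical axis (not along the pixel's ray), 0 where there is no reading.
- cams.get_calibration(name): a dict with "fovy" (degrees; the focal length in pixels is half the picture's height over the tangent of half this angle, whatever the lens; pixels are square), "cx", "cy" (the principal point, pixels), "rvec" (rotation vector, rad) and "tvec" (3), from world to camera coordinates, as OpenCV has them. Camera axes: x right, y down, z forward; pixel columns grow to the right and rows downward; lengths in m; the calibration is good to about 2 mm. A picture is of the moment at which its call begins: read the wrist's pose just before it. get_calibration takes no time and is no camera call; for the wrist camera it gives the pose at the moment of the call.
- arm.close_job(): hands the job in, once; it reports no verdict.
The state is a dict: "time_s": time; "joints": joint angles; "joint_velocities": joint speeds; "tau": joint torques, N m; "tcp_pos": TCP position; "tool_rot": TCP orientation; "wrist_force": force on the tool from outside, world axes, zero at the start; "moment": the same for the moment, N m; "width": finger opening in m.
Only numpy, scipy, OpenCV 4.12 (cv2) and the standard library are available. Lean on these libraries where they do the work, as an engineer would, in place of code of your own. Each camera call takes 0.05 s, during which the arm holds its last target.

TASK

Get the gel cassette ready to run: take it upright from the rack, set it on the ledge of the clamping stand so that it leans back against the spring-backed seal frame, and let go. Then put the orange tension wedge, toe down, into the gap between the cassette and the stand's thrust wall and press it fully home, until its flange is down on the top of the wall and the cassette is locked tight on the seal. Leave the two dropper bottles and the marker where they are.

Things in the scene. Friction and masses are not known exactly. Their poses are not given: they have to be found in the camera images.
- stand: Fixed clamping stand: grey base 120 (x) by 96 (y) by 8 mm; white thrust wall along its -y side; ledge, two cheeks (98 mm apart in x) and core plate, all leaning 10 degrees towards +y. Origin: centre of the underside, z up. The cassette stands on the ledge between the cheeks, leaning 10 degrees, its top towards +y. Cheeks and core end below z = 70 mm, the two terminals (x = +-46, y = 30) below 76.
- wall_top (a point): Middle of the upper inner edge of the stand's thrust wall (y = -20, z = 66 mm in the stand's frame; axes are the stand's). The wall is 100 mm long in x, 10 mm thick, extends to -y from here; its inner face is vertical. From here the gap to the seated cassette is 19.5 mm wide towards +y; at the ledge, 54 mm lower, it is 10 mm.
- bay (a point): Where the centre of the seated cassette lies while the seal is not yet squeezed (y = 3, z = 63 mm in the stand's frame; axes are the stand's). With the seal squeezed the cassette lies up to 4 mm farther towards +y.
- seal_face (a point): Centre of the front of the seal frame, a blue plate 86 by 52 mm with black rubber border, on springs before the core plate. Axes of the leaning frame: y into the frame (away from the cassette, 10 degrees below level), z up along its face (leaning 10 degrees to the stand's +y), x along the stand.
- seal (a joint): How far the seal frame is pushed back, in m: 0 free, 0.004 end stop; spring 2.5 N per mm. It seals from 0.0018; with the wedge fully home it reads about 0.0026.
- wedge_home (a point): Where point wedge_grip lies when the wedge is fully home (x = 0, y = -18, z = 94 mm in the stand's frame; axes are the stand's). The wedge begins to bind about 15 mm above this. Driving it home takes about 6 to 14 N downwards; it stays where it is left.
- wedge_grip (a point): Middle of the orange wedge's grip: an upright block 30 (x) by 14 (y) by 37 mm; its top is 15 mm above, the flange's top 22 mm below this point. z up; x along the wedge's width; +y to the tapered side. Take it with the fingers closing along x: beside the cassette there is no room for a finger on the y side. Mass 80 g. At the start it stands loose in the rack's pocket, axes along the rack's.
- wedge_toe (a point): Middle of the wedge's lower end, 74 mm below the grip point; axes are the wedge's. The blunt toe is 14 mm thick (y), the wedge 70 mm wide (x). Flat face, vertical, 7 mm to -y of this point: it goes against the thrust wall. The tapered face (+y) leans 10 degrees like the cassette. The flange (underside 46 mm above the toe) overhangs the flat face by 10 mm and comes down on the wall's top.
- cassette_center (a point): Centre of the gel cassette, a clear upright plate 90 (x) by 8 (y) by 105 mm (z) with white edges, pale blue gel and green comb along its top; x along its width, y through it, z up; both faces alike. Grip it across its thickness within 25 mm of the top edge (52.5 mm above this point). Mass about 120 g. At the start it stands loose in a 10.6 mm wide slot of the rack.
- cassette: The gel cassette; origin: centre of its lower edge, axes as point cassette_center.
- wedge: The wedge; origin at the lower end of its flat face, axes as point wedge_grip.
- rack: Fixed rack: grey base 124 (x) by 134 (y) by 10 mm, white slot posts and a pocket. Origin: centre of the underside, z up. The cassette stands on the base in the outer slot (y = -45 mm, posts up to z = 41 mm), the wedge in the pocket (flat face at y = 38 mm, taper to +y, walls up to z = 46 mm). The second slot (y = -13 mm) is empty.
- analyser: White analyser cabinet at the back, fixed: 337 mm wide (y), 0.40 m high; its front face is 153 mm nearer the robot than this origin (centre of the underside), so close behind the work that a hand swinging past on an arc can strike it. A 0.16 m high label printer stands to its left, its front about 25 mm farther back.
- stain_bottle: Dropper bottle with violet content and white cap, 34 mm across, 89 mm high, standing loose; origin: centre of the underside. Bystander.
- red_bottle: Dropper bottle, brown-red with a red cap, 34 mm across, 89 mm high, standing loose; origin: centre of the underside. Bystander.
- marker: Black-capped marker lying loose, 132 by 14 mm; origin under its middle. Bystander.

How it is judged:
On the way:
1. the cassette stands on the stand's ledge, leaning on the seal frame, let go, with the seal not yet squeezed (x of cassette_center in the frame of bay between -0.006 and 0.006 m and z of cassette_center in the frame of bay between -0.005 and 0.005 m and angle between the y axis of cassette_center and the y axis of seal_face, either way round below 0.12 rad and y of cassette_center in the frame of bay between -0.007 and 0.004 m and contact force between the fingers and cassette below 0.3 N and value of joint seal below 0.001 m), for 0.2 s.
At the end, for the whole second after the job is handed in: Cassette on the ledge, centred to 6 mm, flush on the seal frame (4 degrees); wedge upright (4 degrees) between wall and cassette, within 12 mm of the middle, flange at most 6 mm above the wall, pressing on the cassette; seal squeezed over 1.8 mm; all released and at rest (x of cassette_center in the frame of bay between -0.006 and 0.006 m and z of cassette_center in the frame of bay between -0.005 and 0.005 m and angle between the y axis of cassette_center and the y axis of seal_face, either way round below 0.07 rad and y of cassette_center in the frame of bay between -0.001 and 0.006 m and value of joint seal above 0.0018 m and x of wedge_grip in the frame of wedge_home between -0.012 and 0.012 m and y of wedge_grip in the frame of wedge_home between -0.005 and 0.005 m and z of wedge_grip in the frame of wedge_home between -0.004 and 0.006 m and angle between wedge_grip's own z axis and vertical below 0.07 rad and angle between the x axis of wedge_grip and the x axis of stand, either way round below 0.1 rad and contact force between wedge and cassette above 1.5 N and linear speed of each of wedge, cassette below 0.01 m/s); the robot touches nothing.
It fails at once if a dropper bottle is knocked over or shifted by more than 30 mm (distance of any of stain_bottle, red_bottle from where it was at the start of the episode above 0.03 m or angle between any of stain_bottle, red_bottle's own z axis and vertical above 0.5 rad).
It fails at once if the marker is shifted by more than 50 mm (distance of marker from where it was at the start of the episode above 0.05 m).
It fails at once if the cassette is tipped over (more than 40 degrees from upright) (angle between cassette_center's own z axis and vertical above 0.7 rad).
It also fails if it takes over 70 s, if anything falls off the work surface, if the arm or the gripper's body presses on something with over 40 N, if the wrist force passes 120 N, or if a joint passes its speed limit or range.

## Working session

There is one attempt and no reset: what is moved stays moved. The work goes in short steps, Python scripts to look and compute and a shell command to move; the robot and the scene stay as the last step left them, time stands still between calls to the robot, and variables do not carry over. Pictures are saved under pics/ and viewed, and the job is handed in when it is done.

```bash
mkdir -p pics; cat > h.py <<'E'
import numpy as np,cv2
from rig import arm,cams
from scipy.spatial.transform import Rotation as R
def K(c):
    f=240/np.tan(np.radians(c['fovy'])/2); return f,c['cx'],c['cy']
def cloud(name,d,c=None):
    c=c or cams.get_calibration(name); f,cx,cy=K(c)
    v,u=np.mgrid[0:480,0:640]
    p=np.stack([(u-cx)/f*d,(v-cy)/f*d,d],-1)
    Rm=cv2.Rodrigues(np.array(c['rvec'],float))[0]
    return (p-np.array(c['tvec']).ravel())@Rm
def save(n,im): cv2.imwrite('pics/'+n+'.png',im[:,:,::-1])
E
python3 - <<'E'
from h import *
print(arm.observe())
for n in ['scene','side','wrist']:
    c=cams.get_calibration(n); im,d=cams.snapshot(n); save(n+'0',im); np.savez('/tmp/%s0.npz'%n,im=im,d=d,P=cloud(n,d,c)); print(n,c)
E
```

```text
{'time_s': 0.0, 'joints': array([-1.40568746e+00,  3.08983486e-01,  1.63521077e+00,  4.19643505e-06,
        1.19971866e+00, -6.96992296e-02]), 'joint_velocities': array([-1.83568704e-03,  1.83332144e-03,  2.97141143e-05,  2.32587312e-04,
        1.22417250e-03, -1.86382628e-04]), 'tau': array([ 5.58135489e-04, -4.15250015e+01, -2.76663995e+01,  4.51129711e-05,
        1.03345443e-02, -7.86698621e-06]), 'tcp_pos': array([ 0.14523658, -0.60696182,  0.20174904]), 'tool_rot': array([ 0.43854366,  0.55573072, -0.43743813,  0.55451845]), 'wrist_force': array([ 0.45520084, -0.14932005,  0.37654843]), 'moment': array([-0.02657266,  0.00266576, -0.03103151]), 'width': 0.08546553094779262}
scene {'fovy': 43.240349427747844, 'cx': 317.20969626649503, 'cy': 234.56637934063335, 'rvec': array([ 0.74055358, -2.3936096 ,  1.32224217]), 'tvec': array([0.47590707, 0.29060139, 0.84661903])}
side {'fovy': 50.53094576956087, 'cx': 327.3613103728915, 'cy': 240.68641615025908, 'rvec': array([ 0.27274969,  2.6816872 , -1.44507859]), 'tvec': array([0.60846097, 0.02595988, 1.24695468])}
wrist {'fovy': 59.214019428410765, 'cx': 321.53837624739054, 'cy': 241.1413291031206, 'rvec': array([-2.29301835,  1.80830617,  0.24704222]), 'tvec': array([-0.62502246, -0.03379094,  0.37815019])}
```

View pics/scene0.png

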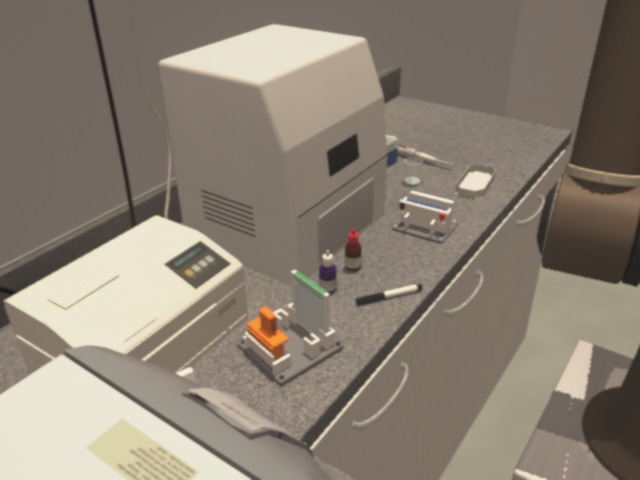

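View pics/side0.png

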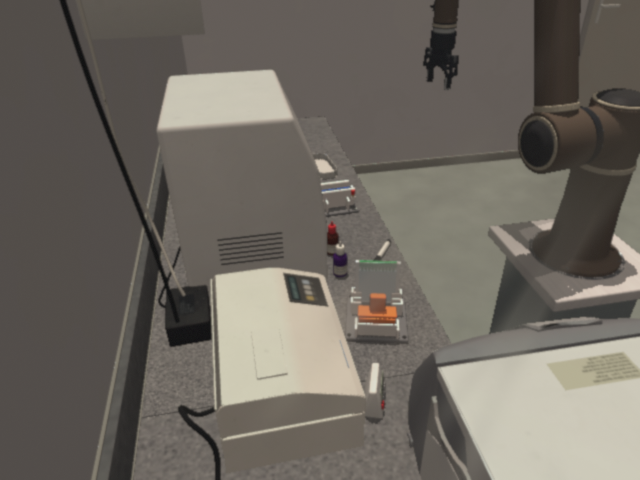

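View pics/wrist0.png

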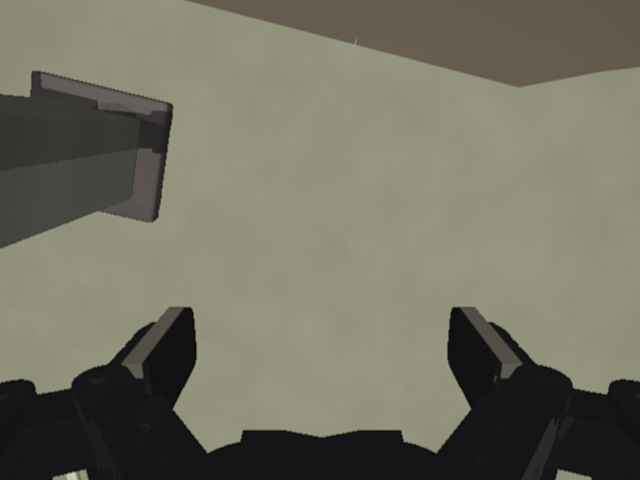

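The scene view shows the rack around (290,345) with the orange wedge at (267,335) and the cassette at (312,300). The stand is at (427,213), the bottles at (328,270) and (353,252), and the marker at (390,294). In the side view the rack is around (377,300) and the stand around (338,195).

```bash
python3 - <<'E'
from h import *
for n,pts in [('scene',dict(wedgetop=(268,315),wedge=(262,338),comb=(310,284),violet=(328,275),whitecap=(328,258),redcap=(353,238),marker=(390,295),stand_base=(425,232),wall=(430,205),standback=(403,206),redterm=(442,216),analyser=(350,230),tray=(478,180),rackc1=(240,347),rackc2=(341,349),rackc3=(285,377))),('side',dict(comb=(378,263),wgrip=(378,300),wall=(340,184),redterm=(353,192),redcap=(332,227),wcap=(340,247),marker=(383,250),printer=(360,400),prfront=(375,385)))]:
    z=np.load('/tmp/%s0.npz'%n); P=z['P']
    print((z['d']==0).mean())
    for k,(u,v) in pts.items(): print(n,k,P[v,u].round(3))
def m(n,f):
    z=np.load('/tmp/%s0.npz'%n); im=z['im'].astype(int); P=z['P']; r,g,b=im[...,0],im[...,1],im[...,2]
    k=f(r,g,b)&(z['d']>0); Q=P[k]; print(n,k.sum(),np.percentile(Q,[2,50,98],0).round(3))
for n in ['scene','side']:
    print('orange');m(n,lambda r,g,b:(r>150)&(g<120)&(g>45)&(b<70))
    print('green');m(n,lambda r,g,b:(g>r+30)&(g>b+20))
    print('red');m(n,lambda r,g,b:(r>130)&(g<45)&(b<60))
E
```

```text
0.004339192708333333
scene wedgetop [0.55  0.175 0.098]
scene wedge [0.552 0.192 0.062]
scene comb [0.527 0.094 0.117]
scene violet [ 0.573 -0.025  0.046]
scene whitecap [ 0.577 -0.032  0.078]
scene redcap [ 0.578 -0.119  0.075]
scene marker [ 0.468 -0.075  0.011]
scene stand_base [ 0.515 -0.315  0.01 ]
scene wall [ 0.518 -0.335  0.066]
scene standback [ 0.572 -0.315  0.057]
scene redterm [ 0.482 -0.318  0.059]
scene analyser [ 0.613 -0.165  0.058]
scene tray [ 0.52  -0.622  0.004]
scene rackc1 [0.611 0.183 0.006]
scene rackc2 [0.467 0.094 0.007]
scene rackc3 [0.502 0.201 0.012]
0.0037727864583333333
side comb [0.533 0.091 0.11 ]
side wgrip [0.557 0.179 0.09 ]
side wall [ 0.51  -0.369  0.056]
side redterm [ 0.485 -0.317  0.055]
side redcap [ 0.584 -0.12   0.075]
side wcap [ 0.585 -0.028  0.078]
side marker [ 0.464 -0.09   0.011]
side printer [0.654 0.419 0.116]
side prfront [0.611 0.352 0.063]
orange
scene 351 [[ 0.518 -0.129  0.051]
 [ 0.556  0.182  0.062]
 [ 0.59   0.197  0.098]]
green
scene 132 [[0.497 0.078 0.114]
 [0.53  0.09  0.116]
 [0.564 0.1   0.118]]
red
scene 5 [[ 0.576 -0.122  0.074]
 [ 0.579 -0.119  0.075]
 [ 0.582 -0.118  0.084]]
orange
side 117 [[ 0.529 -0.124  0.053]
 [ 0.552  0.189  0.06 ]
 [ 0.589  0.199  0.078]]
green
side 56 [[0.502 0.077 0.112]
 [0.536 0.091 0.114]
 [0.568 0.1   0.117]]
red
side 7 [[ 0.486 -0.313  0.029]
 [ 0.584 -0.121  0.075]
 [ 0.6    0.306  0.079]]
```

```bash
cat >> h.py <<'E'
def tool(): 
    s=arm.observe(); return s,R.from_quat(s['tool_rot']).as_matrix()
def plan(target,jaw=None):
    s,T=tool(); d=T.T@(np.array(target)-s['tcp_pos'])/0.3
    print('tcp',s['tcp_pos'].round(4),'t',s['time_s'],'toolx',T[:,0].round(3),'jaw',T[:,2].round(3),'F',s['wrist_force'].round(2),'w',round(s['width'],4))
    print('lin',d.round(4))
    if jaw is not None:
        # yaw about tool x taking T z to +-jaw
        for sg in (1,-1):
            j=T.T@(sg*np.array(jaw)); a=np.arctan2(-j[1],j[2]); print('yaw share',round(a/(np.pi/2),4), 'j6 now',s['joints'][5].round(3))
E
python3 - <<'E'
from h import *
plan([0.50,-0.36,0.30],[1,0,0])
print(tool()[1].round(3))
c=cams.get_calibration('wrist'); Rm=cv2.Rodrigues(np.array(c['rvec']))[0]; s,T=tool()
cam=-Rm.T@c['tvec'].ravel(); print('cam in tool',(T.T@(cam-s['tcp_pos'])).round(4)); print('cam axes in tool\n',(T.T@Rm.T).round(3))
E
```

```text
tcp [ 0.1453 -0.6072  0.202 ] t 0.15 toolx [-0.     0.002 -1.   ] jaw [ 0.233 -0.973 -0.002] F [ 0.27 -0.2  -0.01] w 0.0851
lin [-0.3256  1.3417 -0.5268]
yaw share -0.8505 j6 now -0.07
yaw share 1.1495 j6 now -0.07
[[-0.     0.973  0.233]
 [ 0.002  0.233 -0.973]
 [-1.     0.    -0.002]]
cam in tool [-0.1708  0.0685  0.0009]
cam axes in tool
 [[-0.001 -0.267  0.964]
 [ 0.    -0.964 -0.267]
 [ 1.     0.     0.001]]
```

```bash
python3 -m inch '[{"hand":1,"linear":[-0.2,0.1,-0.05],"yaw":-0.12},{"hand":1,"linear":[-0.4,0.25,-0.14],"yaw":-0.24},{"hand":1,"linear":[-0.4,0.4,-0.22],"yaw":-0.36},{"hand":1,"linear":[-0.4,0.55,-0.3],"yaw":-0.48},{"hand":1,"linear":[-0.4,0.7,-0.38],"yaw":-0.6},{"hand":1,"linear":[-0.4,0.85,-0.46],"yaw":-0.7},{"hand":1,"linear":[-0.4,1.0,-0.55],"yaw":-0.8},{"hand":1,"linear":[-0.4,1.0,-0.55],"yaw":-0.9}]'; python3 - <<'E'
from h import *
plan([0.50,-0.36,0.32],[0,1,0])
E
```

```text
time_s: 1.15
tcp_pos: [0.401, -0.3746, 0.3226]
tool_rot: [-0.031, 0.706, 0.032, 0.707]
wrist_force: [-0.8, 0.4, 0.7]
width: 0.0858
tcp [ 0.401  -0.3746  0.3226] t 1.15 toolx [ 0.     0.001 -1.   ] jaw [0.996 0.088 0.001] F [-0.83  0.37  0.74] w 0.0858
lin [0.009  0.0194 0.3329]
yaw share -0.9439 j6 now -0.92
yaw share 1.0561 j6 now -0.92
```

```bash
python3 -m inch '[{"hand":1,"linear":[0,0.01,0.1],"yaw":-0.12},{"hand":1,"linear":[0,0.02,0.2],"yaw":-0.24},{"hand":1,"linear":[0,0.02,0.33],"yaw":-0.36},{"hand":1,"linear":[0,0.02,0.33],"yaw":-0.48},{"hand":1,"linear":[0,0.02,0.33],"yaw":-0.6},{"hand":1,"linear":[0,0.02,0.33],"yaw":-0.72},{"hand":1,"linear":[0,0.02,0.33],"yaw":-0.84},{"hand":1,"linear":[0,0.02,0.33],"yaw":-0.94}]'; python3 -m inch '[{"hand":1,"linear":[0,0,0],"yaw":0}]'; python3 - <<'E'
from h import *
n='wrist'
plan([0.50,-0.36,0.32],[0,1,0])
c=cams.get_calibration(n); im,d=cams.snapshot(n); save(n+'1',im); np.savez('/tmp/%s1.npz'%n,im=im,d=d,P=cloud(n,d,c))
E
```

```text
time_s: 2.15
tcp_pos: [0.4968, -0.3637, 0.3224]
tool_rot: [-0.497, 0.503, 0.498, 0.503]
wrist_force: [-0.2, 0.1, 0.3]
width: 0.0854
time_s: 2.28
tcp_pos: [0.4968, -0.3638, 0.3225]
tool_rot: [-0.495, 0.505, 0.496, 0.505]
wrist_force: [-0.2, 0.5, -0.2]
width: 0.0854
tcp [ 0.4968 -0.3638  0.3225] t 2.275 toolx [-0.001  0.001 -1.   ] jaw [0.018 1.    0.001] F [-0.19  0.49 -0.22] w 0.0854
lin [ 0.0083 -0.0105  0.0127]
yaw share -0.0117 j6 now -2.255
yaw share 1.9883 j6 now -2.255
```

View pics/wrist1.png

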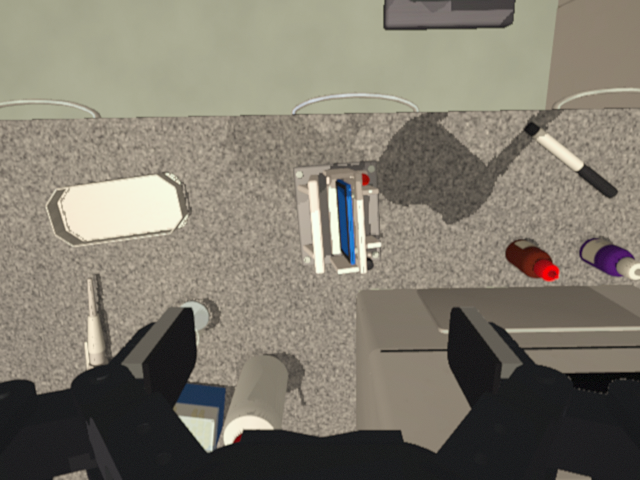

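The wrist view shows the stand at (340,218): the thrust wall is the white bar at u≈317, the blue seal plate at u≈345, with the core behind it at u≈360. The image's right is world +y and its bottom is world +x. The analyser starts at v≈290, u≥358.

```bash
python3 - <<'E'
from h import *
z=np.load('/tmp/wrist1.npz'); im=z['im'];P=z['P']
for v in (185,200,220,245,262):
    print(v)
    for u in range(294,386,3): print(u,P[v,u].round(3),im[v,u],end=';  ' if (u//3)%2 else '\n')
cv2.imwrite('pics/crop1.png',cv2.resize(im[140:300,270:410,::-1],None,fx=4.2,fy=3.7,interpolation=cv2.INTER_NEAREST))
E
```

```text
185
294 [ 0.498 -0.397  0.   ] [132 124 110]
297 [ 0.497 -0.393  0.009] [174 164 150];  300 [ 0.497 -0.389  0.013] [157 143 127]
303 [ 0.496 -0.386  0.015] [140 128 112];  306 [ 0.496 -0.382  0.018] [123 112  98]
309 [ 0.489 -0.377  0.066] [248 235 214];  312 [ 0.489 -0.374  0.067] [249 243 222]
315 [ 0.49  -0.371  0.066] [249 236 216];  318 [ 0.495 -0.368  0.026] [128 115 100]
321 [ 0.498 -0.365  0.008] [77 73 68];  324 [ 0.498 -0.362  0.007] [76 73 67]
327 [ 0.497 -0.358  0.012] [145 131 116];  330 [ 0.497 -0.355  0.012] [194 180 161]
333 [ 0.497 -0.352  0.012] [196 181 161];  336 [ 0.496 -0.348  0.02 ] [56 49 44]
339 [ 0.494 -0.346  0.039] [23 22 27];  342 [ 0.492 -0.343  0.052] [26 26 25]
345 [ 0.491 -0.34   0.06 ] [23 39 68];  348 [ 0.49  -0.338  0.064] [ 22  74 132]
351 [ 0.493 -0.333  0.047] [131 121 115];  354 [ 0.491 -0.331  0.057] [137 124 108]
357 [ 0.49  -0.329  0.066] [192 177 157];  360 [ 0.49  -0.325  0.065] [188 175 155]
363 [ 0.491 -0.322  0.063] [161  70  59];  366 [ 0.491 -0.319  0.062] [143  94  82]
369 [ 0.499 -0.31   0.008] [109 103  91];  372 [ 0.499 -0.307  0.
[... 4676 characters left out ...]
0.583 -0.35   0.034] [134 122 107]
339 [ 0.583 -0.346  0.034] [135 122 107];  342 [ 0.582 -0.343  0.036] [135 123 107]
345 [ 0.582 -0.339  0.036] [135 122 107];  348 [ 0.582 -0.336  0.037] [114 103  87]
351 [ 0.573 -0.334  0.065] [ 45 116 195];  354 [ 0.573 -0.331  0.063] [ 58 119 196]
357 [ 0.577 -0.327  0.052] [190 172 151];  360 [ 0.573 -0.325  0.063] [235 225 204]
363 [ 0.573 -0.322  0.065] [249 253 232];  366 [ 0.574 -0.318  0.063] [173 157 139]
369 [ 0.574 -0.315  0.061] [69 65 62];  372 [ 0.574 -0.312  0.063] [76 70 64]
375 [ 0.594 -0.301  0.001] [154 144 130];  378 [ 0.595 -0.297  0.   ] [161 151 136]
381 [ 0.595 -0.293 -0.002] [157 147 132];  384 [ 0.595 -0.29  -0.   ] [158 148 134]
```

View pics/crop1.png

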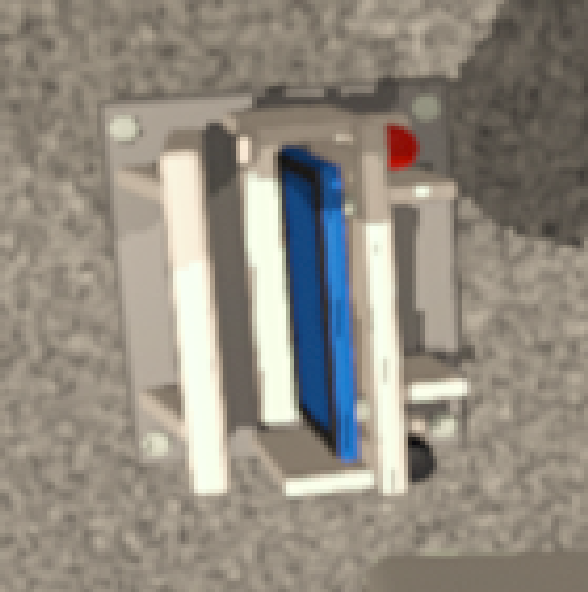

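```bash
cat >> h.py <<'E'
def rect(Q):
    r=cv2.minAreaRect((Q[:,:2]*1000).astype(np.float32)); return [np.round(x,1) for x in r]
def fitstand(P,im):
    X,Y,Z=P[...,0],P[...,1],P[...,2]
    m=(Z>.060)&(Z<.071)&(X>.45)&(X<.62)&(Y>-.42)&(Y<-.28)
    n,l,st,ce=cv2.connectedComponentsWithStats(m.astype(np.uint8))
    for i in range(1,n):
        if st[i,4]>60: print('comp',st[i],rect(P[l==i]),P[l==i].mean(0).round(4))
    b=(Z>.004)&(Z<.071)&(X>.45)&(X<.605)&(Y>-.42)&(Y<-.28)
    n,l,st,ce=cv2.connectedComponentsWithStats(b.astype(np.uint8)); i=1+st[1:,4].argmax()
    Q=P[l==i]; print('base',rect(Q)); B=Q[Q[:,2]<.011]; print('baseonly',rect(B))
E
python3 - <<'E'
from h import *
z=np.load('/tmp/wrist1.npz'); fitstand(z['P'],z['im'])
E
```

```text
comp [354 173  20 101 870] [array([ 531.6, -320.9]), array([107.4,  15.3]), np.float64(3.4)] [ 0.5297 -0.3238  0.0639]
comp [308 180  17  94 892] [array([ 534.9, -371. ]), array([99.9, 10. ]), np.float64(3.5)] [ 0.5328 -0.3711  0.0657]
comp [344 184  12  81 538] [array([ 532.8, -336.1]), array([86. ,  7.4]), np.float64(3.5)] [ 0.5315 -0.3361  0.0637]
base [array([ 533.5, -346.1]), array([120. ,  96.1]), np.float64(3.5)]
baseonly [array([ 533.5, -346.1]), array([120. ,  96.1]), np.float64(3.5)]
```

```bash
python3 -m inch '[{"hand":1,"linear":[0,0.1,0.16],"yaw":0},{"hand":1,"linear":[0,0.1,0.36],"yaw":0},{"hand":1,"linear":[0,0.1,0.56],"yaw":0},{"hand":1,"linear":[0,0.1,0.76],"yaw":0},{"hand":1,"linear":[0,0.1,0.96],"yaw":0}]';  python3 -m inch '[{"hand":1,"linear":[0,0,0.2],"yaw":0},{"hand":1,"linear":[0,0,0.4],"yaw":0},{"hand":1,"linear":[0,0,0.55],"yaw":0},{"hand":1,"linear":[0,0,0.6],"yaw":0},{"hand":1,"linear":[0,0,0.6],"yaw":0}]'; python3 - <<'E'
from h import *
n='wrist'
plan([0.50,0.1,0.32],[0,1,0])
c=cams.get_calibration(n); im,d=cams.snapshot(n); save(n+'2',im); np.savez('/tmp/%s2.npz'%n,im=im,d=d,P=cloud(n,d,c))
E
```

```text
time_s: 2.95
tcp_pos: [0.4715, -0.0737, 0.3231]
tool_rot: [-0.495, 0.505, 0.495, 0.505]
wrist_force: [0.3, -0.6, -0.5]
width: 0.0853
time_s: 3.58
tcp_pos: [0.4747, 0.1047, 0.3229]
tool_rot: [-0.496, 0.504, 0.496, 0.504]
wrist_force: [0.7, -0.6, 1.1]
width: 0.0855
tcp [0.4747 0.1047 0.3229] t 3.575 toolx [-0.    -0.001 -1.   ] jaw [ 0.016  1.    -0.001] F [ 0.72 -0.57  1.09] w 0.0855
lin [ 0.0096 -0.0847 -0.0142]
yaw share -0.0101 j6 now -1.427
yaw share 1.9899 j6 now -1.427
```

View pics/wrist2.png

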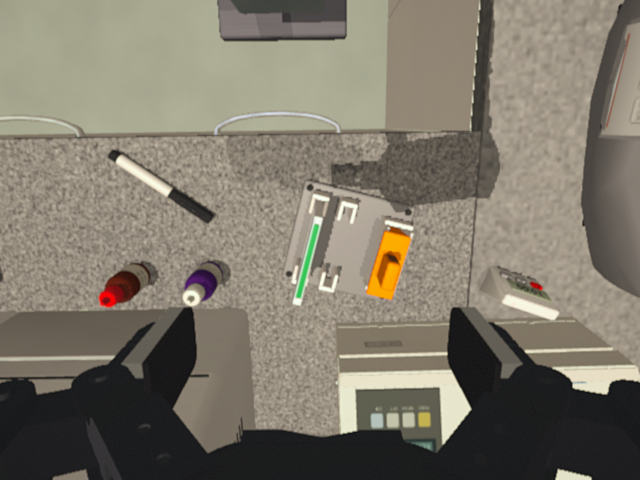

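The rack is seen from (290,270) to (412,215). The cassette's comb runs from (318,215) to (298,300), the wedge is at (390,263), and the violet bottle at (200,285).

```bash
python3 - <<'E'
from h import *
z=np.load('/tmp/wrist2.npz'); im=z['im'].astype(int);P=z['P']; X,Y,Z=P[...,0],P[...,1],P[...,2]
r,g,b=im[...,0],im[...,1],im[...,2]
W=(X>.42)&(X<.64)&(Y>.03)&(Y<.27)
def comp(m,name,mn=40):
    n,l,st,ce=cv2.connectedComponentsWithStats((m&W).astype(np.uint8))
    for i in range(1,n):
        if st[i,4]>mn: Q=P[l==i];print(name,st[i],rect(Q),np.median(Q,0).round(4))
comp((Z>.005)&(Z<.2),'rackall')
comp((Z>.005)&(Z<.014),'base')
comp((Z>.108)&(Z<.122),'castop')
o=(r>170)&(g<175)&(b<90)&(r-b>100)
comp(o&(Z>.085)&(Z<.11),'griptop'); comp(o&(Z>.045)&(Z<.066),'flange'); comp(o&(Z>.02),'or')
print(np.percentile(Z[o&W],[5,25,50,75,95]))
comp((Z>.036)&(Z<.048),'posts')
W=(X>.3)&(X<.7)&(Y>-.15)&(Y<.03)
comp((Z>.07)&(Z<.1),'bottles')
W=(X>.3)
v=np.where((abs(Y+0.03)<.06)&(Z>.1)&(X>.5)); print('analyser front minx',np.percentile(X[v],[1,5,50]))
v=np.where((Y>.07)&(Z>.1)&(X>.58)); print('printer front minx',np.percentile(X[v],[1,5,50]),Y[v].min(),Z[v].max())
E
```

```text
rackall [  282   180   134   126 11838] [array([545.8, 132.8]), array([134.1, 124.6]), np.float64(75.0)] [0.5376 0.1326 0.0109]
base [ 282  180  134  122 7179] [array([545.8, 132.8]), array([134.1, 124.6]), np.float64(75.0)] [0.5352 0.129  0.01  ]
castop [293 215  30  91 796] [array([533.7,  89. ]), array([ 8.1, 90.5]), np.float64(75.0)] [0.5309 0.0897 0.1149]
griptop [380 262  21  29 368] [array([556.2, 171. ]), array([14.3, 29.3]), np.float64(73.0)] [0.5566 0.1707 0.0975]
flange [ 366  231   45   69 1074] [array([556.9, 173.6]), array([29.4, 73.8]), np.float64(74.9)] [0.5432 0.173  0.0618]
or [ 366  231   45   69 1498] [array([556.9, 173.6]), array([29.4, 73.8]), np.float64(74.9)] [0.55   0.1716 0.0623]
[0.05996487 0.06143579 0.0622667  0.07349792 0.09839305]
posts [309 194  21  23 210] [array([493.1, 100.4]), array([18.5, 21.8]), np.float64(74.9)] [0.4898 0.1016 0.0407]
posts [337 201  21  23 204] [array([501.6, 131.1]), array([18.6, 22. ]), np.float64(74.8)] [0.4979 0.133  0.0407]
posts [384 226  30  13  95] [array([524., 188.]), array([31.1,  6.9]), np.float64(77.2)] [0.5249 0.1
[... 164 characters left out ...]
2.5, 109.3]), array([18.5, 22.3]), np.float64(75.6)] [0.5861 0.1079 0.0407]
bottles [183 287  20  19 289] [array([583.5, -36. ]), array([19.5, 18.7]), np.float64(47.8)] [ 0.5819 -0.0346  0.0772]
bottles [ 99 289  21  19 307] [array([ 584.1, -125.7]), array([19.5, 18.6]), np.float64(29.6)] [ 0.5822 -0.124   0.0775]
bottles [ 80 323  68  15 681] [array([ 616.5, -120.2]), array([ 2.5, 59.6]), np.float64(0.1)] [ 0.6167 -0.1217  0.0855]
bottles [195 326  50  78 961] [array([650.5,   2.6]), array([92.7, 38.8]), np.float64(32.3)] [0.6226 0.0043 0.085 ]
analyser front minx [0.62088398 0.62133541 0.62952169]
printer front minx [0.64587213 0.64673373 0.66569143] 0.11797419684092426 0.15696300984464334
```

```bash
python3 -m inch '[{"hand":1,"linear":[0.1,-0.1,-0.03],"yaw":0.08},{"hand":1,"linear":[0.25,-0.198,-0.049],"yaw":0.157},{"hand":1,"linear":[0.4,-0.198,-0.049],"yaw":0.157},{"hand":1,"linear":[0.4,-0.198,-0.049],"yaw":0.157},{"hand":1,"linear":[0.4,-0.198,-0.049],"yaw":0.157}]'; python3 - <<'E'
from h import *
n='wrist'
plan([0.5337,0.089,0.083],[0.259,0.966,0])
c=cams.get_calibration(n); im,d=cams.snapshot(n); save(n+'3',im); P=cloud(n,d,c);np.savez('/tmp/%s3.npz'%n,im=im,d=d,P=P)
X,Y,Z=P[...,0],P[...,1],P[...,2]
m=(Z>.108)&(Z<.122)&(X<.62)&(Y>.03)&(Y<.15)
n,l,st,ce=cv2.connectedComponentsWithStats(m.astype(np.uint8))
for i in range(1,n):
    if st[i,4]>80: Q=P[l==i]; print(st[i],rect(Q),np.median(Q,0).round(4))
E
```

```text
time_s: 4.25
tcp_pos: [0.5349, 0.0878, 0.2045]
tool_rot: [-0.43, 0.561, 0.429, 0.562]
wrist_force: [-0.2, 0.5, -0.4]
width: 0.0854
tcp [0.5349 0.0878 0.2045] t 4.25 toolx [ 0.002 -0.    -1.   ] jaw [0.262 0.965 0.   ] F [-0.15  0.46 -0.39] w 0.0854
lin [0.4051 0.0058 0.0026]
yaw share -0.0018 j6 now -1.223
yaw share 1.9982 j6 now -1.223
[ 317  157   14  138 1698] [array([533.3,  89.2]), array([ 7.9, 89.8]), np.float64(75.1)] [0.5299 0.0899 0.1149]
```

View pics/wrist3.png

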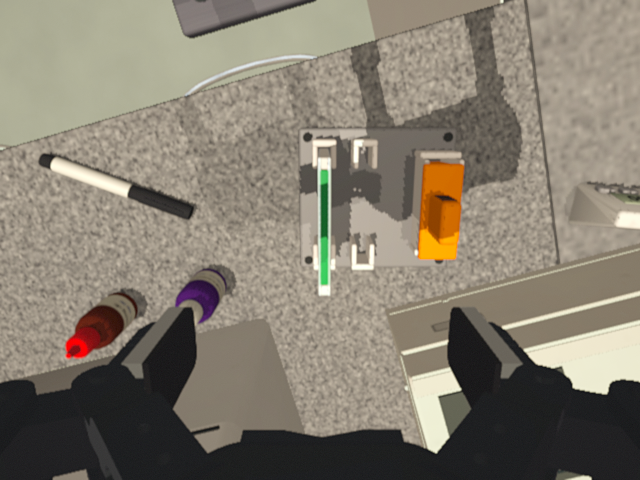

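The cassette (u≈324, v 157–295) is centred between the fingers and parallel to them, so I'm descending to grip it.

```bash
python3 -m inch '[{"hand":1,"linear":[0.15,0.005,0.004],"yaw":0},{"hand":1,"linear":[0.3,0.005,0.004],"yaw":0},{"hand":1,"linear":[0.405,0.005,0.004],"yaw":0},{"hand":1,"linear":[0.405,0.005,0.004],"yaw":0},{"hand":-0.3,"linear":[0.405,0.005,0.004],"yaw":0},{"hand":-0.5,"linear":[0.405,0.005,0.004],"yaw":0},{"hand":-1,"linear":[0.405,0.005,0.004],"yaw":0},{"hand":-1,"linear":[0.405,0.005,0.004],"yaw":0}]' 25;python3 -m inch '[{"hand":-1,"linear":[0,0,0],"yaw":0},{"hand":-1,"linear":[0,0,0],"yaw":0}]'; python3 - <<'E'
from h import *
plan([0.5337,0.089,0.083],[0.259,0.966,0])
E
```

```text
time_s: 5.3
tcp_pos: [0.5332, 0.0904, 0.0822]
tool_rot: [-0.43, 0.561, 0.43, 0.562]
wrist_force: [0.0, -0.3, 0.9]
width: 0.0123
time_s: 5.55
tcp_pos: [0.5332, 0.0904, 0.0821]
tool_rot: [-0.43, 0.561, 0.43, 0.561]
wrist_force: [-2.5, 0.1, 5.6]
width: 0.0069
tcp [0.5332 0.0904 0.0821] t 5.55 toolx [ 0.001  0.    -1.   ] jaw [0.26  0.966 0.   ] F [-2.46  0.12  5.6 ] w 0.0069
lin [-0.0029 -0.0029 -0.0042]
yaw share -0.0007 j6 now -1.22
yaw share 1.9993 j6 now -1.22
```

```bash
python3 -m inch '[{"hand":-1,"linear":[-0.05,0,0],"yaw":0},{"hand":-1,"linear":[-0.15,0,0],"yaw":0},{"hand":-1,"linear":[-0.3,0,0],"yaw":0},{"hand":-1,"linear":[-0.45,0,0],"yaw":0},{"hand":-1,"linear":[-0.45,0,0],"yaw":0}]'; python3 - <<'E'
from h import *
n='wrist'
plan([0.5337,0.089,0.083],[0.259,0.966,0])
s,T=tool()
c=cams.get_calibration(n); im,d=cams.snapshot(n); save(n+'4',im); P=cloud(n,d,c);np.savez('/tmp/%s4.npz'%n,im=im,d=d,P=P)
L=(P-s['tcp_pos'])@T
m=(d>0)&(d<.3)&(L[...,0]>-.04)&(L[...,0]<.12)&(abs(L[...,2])<.03)
r,g,b=[im[...,i].astype(int) for i in range(3)]
gm=m&(g>r+25)&(g>b+20)
print(gm.sum(), np.percentile(L[gm],[2,25,50,75,98],0).round(4))
im2,d2=cams.snapshot('scene'); save('scene4',im2[200:420,180:480])
E
```

```text
time_s: 6.18
tcp_pos: [0.5363, 0.0907, 0.2217]
tool_rot: [-0.432, 0.558, 0.428, 0.564]
wrist_force: [-0.2, 0.5, -1.8]
width: 0.0067
tcp [0.5363 0.0907 0.2217] t 6.175 toolx [ 0.01   0.001 -1.   ] jaw [0.26  0.966 0.004] F [-0.2   0.48 -1.79] w 0.0067
lin [ 0.4623  0.0112 -0.0094]
yaw share -0.0008 j6 now -1.22
yaw share 1.9992 j6 now -1.22
2965 [[-0.0339 -0.0361 -0.0031]
 [-0.0332 -0.0176 -0.0018]
 [-0.0328  0.0032 -0.0007]
 [-0.0324  0.0209  0.0008]
 [-0.0315  0.036   0.0021]]
```

View pics/wrist4.png

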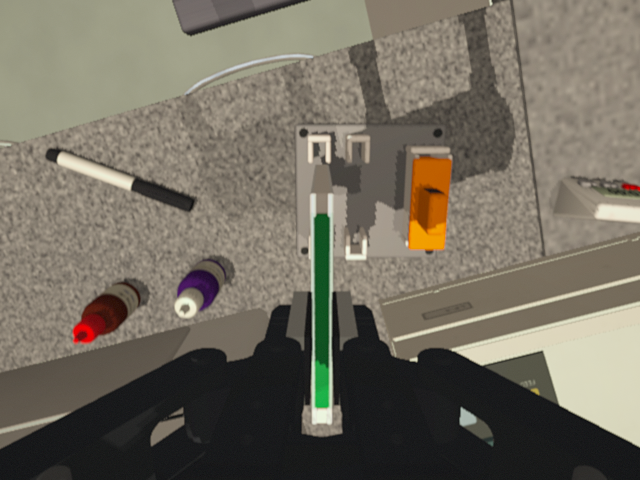

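View pics/scene4.png

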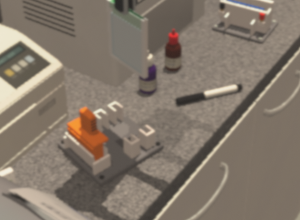

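Held: the comb is centred between the fingers, offset by about −0.6 mm along the jaws, with the cassette top 33 mm above the TCP. Next I carry it over to the stand, pulled back from the analyser.

```bash
python3 -m inch '[{"hand":-1,"linear":[0,0.05,-0.05],"yaw":0},{"hand":-1,"linear":[0,0.09,-0.17],"yaw":-0.03},{"hand":-1,"linear":[0,0.08,-0.31],"yaw":-0.08},{"hand":-1,"linear":[0,0.06,-0.45],"yaw":-0.13},{"hand":-1,"linear":[0,0.04,-0.59],"yaw":-0.18},{"hand":-1,"linear":[0,0.02,-0.7],"yaw":-0.206},{"hand":-1,"linear":[0,0.02,-0.7],"yaw":-0.206}]'; python3 - <<'E'
from h import *
plan([0.490,-0.351,0.22],[-.061,.998,0])
E
```

```text
time_s: 7.15
tcp_pos: [0.4704, -0.1122, 0.2142]
tool_rot: [-0.513, 0.486, 0.515, 0.485]
wrist_force: [-0.6, -0.4, -1.3]
width: 0.0072
tcp [ 0.4704 -0.1122  0.2142] t 7.15 toolx [-0.004  0.001 -1.   ] jaw [-0.057  0.998  0.001] F [-0.62 -0.44 -1.29] w 0.0072
lin [-0.0203 -0.02   -0.7983]
yaw share -0.0027 j6 now -1.951
yaw share 1.9973 j6 now -1.951
```

```bash
python3 -m inch '[{"hand":-1,"linear":[0,0,-0.08],"yaw":0},{"hand":-1,"linear":[0,0,-0.2],"yaw":0},{"hand":-1,"linear":[0,0,-0.34],"yaw":0},{"hand":-1,"linear":[0,0,-0.5],"yaw":0},{"hand":-1,"linear":[0,0,-0.65],"yaw":0},{"hand":-1,"linear":[0,-0.05,-0.75],"yaw":-0.003},{"hand":-1,"linear":[0,-0.1,-0.81],"yaw":-0.003},{"hand":-1,"linear":[0,-0.15,-0.81],"yaw":-0.003}]'; python3 -m inch '[{"hand":-1,"linear":[0,0,0],"yaw":0},{"hand":-1,"linear":[0,0,0],"yaw":0}]';python3 - <<'E'
from h import *
plan([0.5338,-0.351,0.12],[-.061,.998,0])
n='wrist';s,T=tool()
c=cams.get_calibration(n); im,d=cams.snapshot(n); save(n+'5',im); P=cloud(n,d,c);np.savez('/tmp/%s5.npz'%n,im=im,d=d,P=P)
fitstand(P,im)
E
```

```text
time_s: 8.15
tcp_pos: [0.5318, -0.3501, 0.2144]
tool_rot: [-0.514, 0.484, 0.517, 0.484]
wrist_force: [0.5, 0.8, -1.4]
width: 0.0068
time_s: 8.4
tcp_pos: [0.5315, -0.3491, 0.2158]
tool_rot: [-0.516, 0.483, 0.517, 0.483]
wrist_force: [-0.5, -0.0, -1.5]
width: 0.0068
tcp [ 0.5315 -0.3491  0.2158] t 8.4 toolx [-0.002  0.001 -1.   ] jaw [-0.067  0.998  0.001] F [-0.5  -0.01 -1.46] w 0.0068
lin [ 0.3195 -0.0077 -0.0074]
yaw share 0.0035 j6 now -2.287
yaw share -1.9965 j6 now -2.287
comp [ 348  145   23  136 1569] [array([ 531.6, -321. ]), array([107.3,  15.4]), np.float64(3.6)] [ 0.529  -0.3238  0.0638]
comp [ 287  150   15  126 1616] [array([ 534.6, -371. ]), array([99.6, 10.1]), np.float64(3.7)] [ 0.5327 -0.3708  0.0656]
comp [334 160  11 108 959] [array([ 532.7, -335.9]), array([85.4,  7.1]), np.float64(3.5)] [ 0.531  -0.336   0.0637]
base [array([ 533.1, -346.1]), array([118.9,  96.3]), np.float64(3.7)]
baseonly [array([ 533.1, -346.1]), array([118.9,  96.3]), np.float64(3.7)]
```

View pics/wrist5.png

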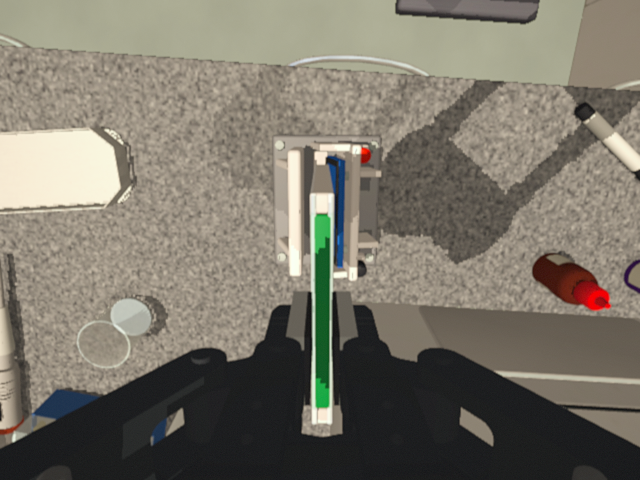

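The stand fit is confirmed (centre (533.3,−346.1) mm, yaw about 3.6°). The held cassette is directly above the gap, so I'm descending.

```bash
python3 -m inch '[{"hand":-1,"linear":[0.05,-0.003,-0.004],"yaw":0},{"hand":-1,"linear":[0.15,-0.007,-0.007],"yaw":0},{"hand":-1,"linear":[0.25,-0.007,-0.007],"yaw":0},{"hand":-1,"linear":[0.33,-0.007,-0.007],"yaw":0},{"hand":-1,"linear":[0.38,-0.007,-0.007],"yaw":0},{"hand":-1,"linear":[0.41,-0.007,-0.007],"yaw":0},{"hand":-1,"linear":[0.41,-0.007,-0.007],"yaw":0}]';python3 - <<'E'
from h import *
plan([0.5336,-0.351,0.084],[-.061,.998,0])
n='wrist';s,T=tool()
c=cams.get_calibration(n); im,d=cams.snapshot(n); save(n+'6',im); P=cloud(n,d,c);np.savez('/tmp/%s6.npz'%n,im=im,d=d,P=P)
E
```

```text
time_s: 9.32
tcp_pos: [0.5339, -0.3525, 0.0931]
tool_rot: [-0.516, 0.483, 0.516, 0.483]
wrist_force: [0.2, -0.4, -1.6]
width: 0.007
tcp [ 0.5339 -0.3525  0.0931] t 9.325 toolx [-0.001  0.    -1.   ] jaw [-0.065  0.998  0.   ] F [ 0.2  -0.4  -1.58] w 0.007
lin [0.0302 0.0007 0.005 ]
yaw share 0.0026 j6 now -2.287
yaw share -1.9974 j6 now -2.287
```

View pics/wrist6.png

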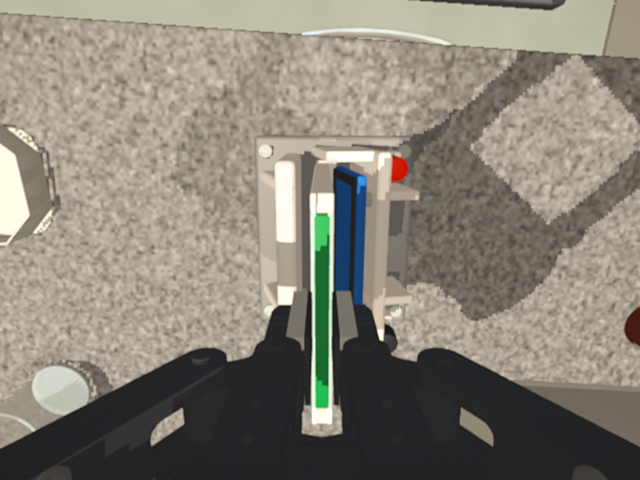

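```bash
python3 -m inch '[{"hand":-1,"linear":[0.015,0,0.005],"yaw":0.002},{"hand":-1,"linear":[0.026,0,0.005],"yaw":0.002},{"hand":-1,"linear":[0.026,0,0.005],"yaw":0.002}]'; python3 -m inch '[{"hand":-1,"linear":[0.006,0,0],"yaw":0},{"hand":-1,"linear":[0.006,0,0],"yaw":0}]'
```

```text
time_s: 9.75
tcp_pos: [0.5339, -0.351, 0.0855]
tool_rot: [-0.515, 0.484, 0.515, 0.484]
wrist_force: [-0.1, -0.3, -0.8]
width: 0.0068
time_s: 10.0
tcp_pos: [0.5343, -0.3514, 0.0843]
tool_rot: [0.516, -0.484, -0.515, -0.484]
wrist_force: [-0.3, 0.4, 0.5]
width: 0.0071
```

```bash
python3 -m inch '[{"hand":-0.8,"linear":[0,0,0],"yaw":0},{"hand":-0.75,"linear":[0,0,0],"yaw":0},{"hand":-0.7,"linear":[0,0,0],"yaw":0},{"hand":-0.62,"linear":[0,0,0],"yaw":0},{"hand":-0.55,"linear":[0,0,0],"yaw":0},{"hand":-0.5,"linear":[0,0,0],"yaw":0}]';python3 - <<'E'
from h import *
n='wrist';s,T=tool()
c=cams.get_calibration(n); im,d=cams.snapshot(n); save(n+'7',im); P=cloud(n,d,c);np.savez('/tmp/%s7.npz'%n,im=im,d=d,P=P)
im2,d2=cams.snapshot('side'); save('side7',cv2.resize(im2[130:260,260:420],None,fx=4,fy=4))
E
```

```text
time_s: 10.75
tcp_pos: [0.534, -0.3511, 0.0838]
tool_rot: [-0.515, 0.484, 0.515, 0.484]
wrist_force: [-0.1, 0.0, 0.2]
width: 0.0209
```

View pics/wrist7.png

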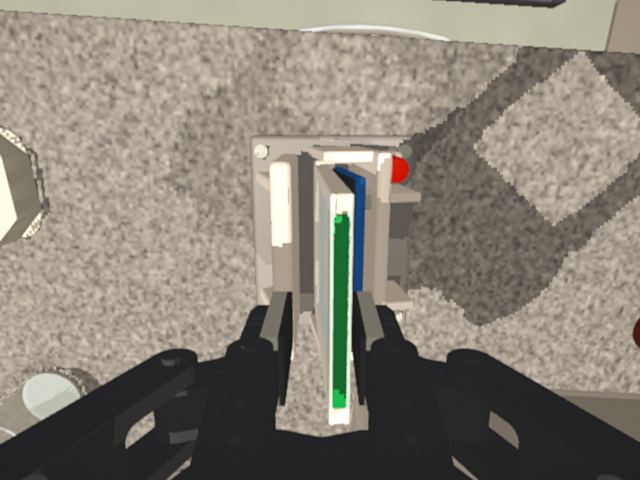

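View pics/side7.png

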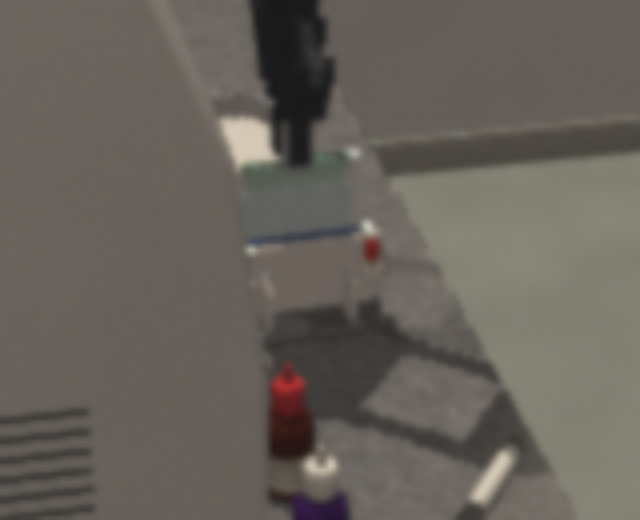

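The cassette is leaning to +y with its comb at u≈341, following the +y finger as the jaws open. I'll keep opening.

```bash
python3 -m inch '[{"hand":-0.42,"linear":[0,0,0],"yaw":0},{"hand":-0.34,"linear":[0,0,0],"yaw":0},{"hand":-0.25,"linear":[0,0,0],"yaw":0},{"hand":-0.15,"linear":[0,0,0],"yaw":0},{"hand":-0.05,"linear":[0,0,0],"yaw":0},{"hand":0.1,"linear":[0,0,0],"yaw":0},{"hand":0.3,"linear":[0,0,0],"yaw":0},{"hand":0.5,"linear":[0,0,0],"yaw":0}]';python3 - <<'E'
from h import *
n='wrist';s,T=tool()
c=cams.get_calibration(n); im,d=cams.snapshot(n); save(n+'8',im); P=cloud(n,d,c);np.savez('/tmp/%s8.npz'%n,im=im,d=d,P=P)
E
```

```text
time_s: 11.85
tcp_pos: [0.5341, -0.3512, 0.0839]
tool_rot: [0.515, -0.484, -0.515, -0.484]
wrist_force: [-0.0, -0.0, -0.5]
width: 0.0642
```

View pics/wrist8.png

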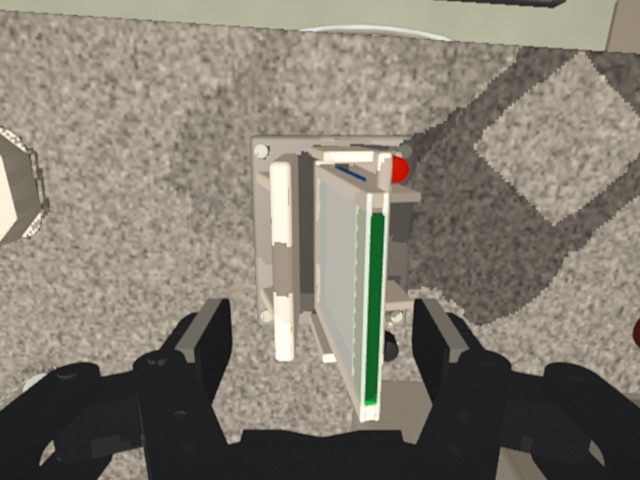

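```bash
cat >> h.py <<'E'
S0=np.array([.5333,-.3461,0]); SY=np.radians(3.6); SR=np.array([[np.cos(SY),-np.sin(SY),0],[np.sin(SY),np.cos(SY),0],[0,0,1]])
def castate(P,im):
    L=(P-S0)@SR; X,Y,Z=L[...,0],L[...,1],L[...,2]
    r,g,b=[im[...,i].astype(int) for i in range(3)]
    m=(Z>.105)&(Z<.121)&(abs(X)<.06)&(Y>-.02)&(Y<.035)
    m&=((r+g+b>450)|((g>r+25)&(g>b+20)))
    n,l,st,ce=cv2.connectedComponentsWithStats(m.astype(np.uint8))
    for i in range(1,n):
        if st[i,4]>60: Q=L[l==i]; print('top',st[i],rect(Q),np.median(Q,0).round(4),'zrange',np.percentile(Q[:,2],[5,95]).round(4))
    f=(Z>.03)&(Z<.10)&(abs(X)<.04)&(Y>-.012)&(Y<.016)&(r+g+b>330)
    Q=L[f]
    if len(Q)>100:
        for _ in range(4):
            A=np.c_[Q[:,0],Q[:,2],np.ones(len(Q))]; c=np.linalg.lstsq(A,Q[:,1],rcond=None)[0]; e=abs(A@c-Q[:,1]); Q=Q[e<max(.001,np.median(e)*2)]
        print('front face: n',len(Q),'lean deg',np.degrees(np.arctan(c[1])),'yaw',np.degrees(np.arctan(c[0])),'y at z=.066',c[2]+c[1]*.066)
E
python3 -m inch '[{"hand":1,"linear":[-0.05,0,0],"yaw":0},{"hand":1,"linear":[-0.2,0,0],"yaw":0},{"hand":1,"linear":[-0.4,0,0],"yaw":0},{"hand":1,"linear":[-0.55,0,0],"yaw":0},{"hand":1,"linear":[-0.6,0,0],"yaw":0},{"hand":1,"linear":[-0.6,0,0],"yaw":0}]';python3 - <<'E'
from h import *
n='wrist';s,T=tool()
c=cams.get_calibration(n); im,d=cams.snapshot(n); save(n+'9',im); P=cloud(n,d,c);np.savez('/tmp/%s9.npz'%n,im=im,d=d,P=P)
castate(P,im); fitstand(P,im)
E
```

```text
time_s: 12.65
tcp_pos: [0.5346, -0.3515, 0.2655]
tool_rot: [0.516, -0.484, -0.514, -0.484]
wrist_force: [-0.1, 0.2, 0.1]
width: 0.0855
top [ 338  153   15  115 1340] [array([ 1.1, 11.6]), array([ 9.8, 89.8]), np.float64(89.9)] [-0.0018  0.0117  0.1144] zrange [0.1073 0.1159]
front face: n 1429 lean deg 10.435251120739142 yaw -0.168946996473907 y at z=.066 -0.0003180727804233067
comp [350 138  19 120 931] [array([ 531.5, -319.7]), array([107.2,  15.5]), np.float64(4.7)] [ 0.5274 -0.3228  0.064 ]
comp [ 295  143   13  111 1240] [array([ 535., -371.]), array([99.4, 10.1]), np.float64(3.4)] [ 0.5334 -0.3709  0.0656]
comp [328 150  11 101 268] [array([ 534. , -346.5]), array([ 8.4, 89.6]), np.float64(89.1)] [ 0.5294 -0.3466  0.0655]
base [array([ 533.6, -346. ]), array([119.4,  96.1]), np.float64(3.6)]
baseonly [array([ 533.6, -346. ]), array([119.4,  96.1]), np.float64(3.6)]
```

View pics/wrist9.png

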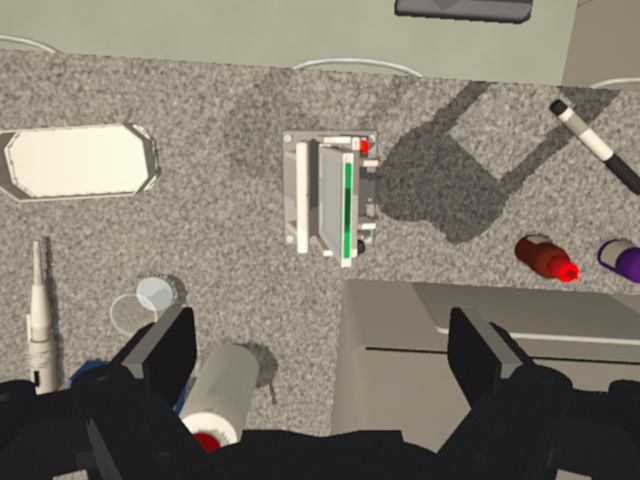

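The cassette is seated: lean 10.4°, x offset about +1 mm, and its front face at y −0.3 mm at wall height (expected −0.5). Now for the wedge.

```bash
python3 -m inch '[{"hand":1,"linear":[-0.1,0.1,0],"yaw":0.1},{"hand":1,"linear":[-0.1,0.2,0.1],"yaw":0.2},{"hand":1,"linear":[-0.1,0.2,0.25],"yaw":0.31},{"hand":1,"linear":[-0.1,0.2,0.4],"yaw":0.42},{"hand":1,"linear":[-0.1,0.2,0.55],"yaw":0.53},{"hand":1,"linear":[-0.1,0.2,0.7],"yaw":0.64},{"hand":0.3,"linear":[-0.1,0.2,0.85],"yaw":0.75},{"hand":0.3,"linear":[-0.1,0.2,0.95],"yaw":0.85}]';python3 - <<'E'
from h import *
plan([0.52,0.171,0.25],[.966,-.259,0])
E
```

```text
time_s: 13.7
tcp_pos: [0.4544, -0.0682, 0.2908]
tool_rot: [-0.102, 0.701, 0.104, 0.698]
wrist_force: [0.4, -0.2, -0.3]
width: 0.0558
tcp [ 0.4544 -0.0682  0.2908] t 13.7 toolx [-0.006  0.002 -1.   ] jaw [ 0.957  0.289 -0.005] F [ 0.36 -0.19 -0.27] w 0.0558
lin [0.1362 0.6995 0.4405]
yaw share 0.3536 j6 now -0.538
yaw share -1.6464 j6 now -0.538
```

```bash
python3 -m inch '[{"hand":0.3,"linear":[0,0.15,0],"yaw":0.1},{"hand":0.3,"linear":[0,0.3,0.08],"yaw":0.2},{"hand":0.3,"linear":[0.05,0.45,0.2],"yaw":0.3},{"hand":0.3,"linear":[0.1,0.6,0.32],"yaw":0.354},{"hand":0.3,"linear":[0.13,0.7,0.44],"yaw":0.354},{"hand":0.3,"linear":[0.13,0.7,0.44],"yaw":0.354},{"hand":0.3,"linear":[0.13,0.7,0.44],"yaw":0.354}]';python3 - <<'E'
from h import *
plan([0.5562,0.171,0.25],[.966,-.259,0])
n='wrist'
c=cams.get_calibration(n); im,d=cams.snapshot(n); save(n+'10',im); P=cloud(n,d,c);np.savez('/tmp/%s10.npz'%n,im=im,d=d,P=P)
im=im.astype(int);X,Y,Z=P[...,0],P[...,1],P[...,2]
r,g,b=im[...,0],im[...,1],im[...,2]
o=(r>90)&(g<.75*r)&(b<.45*r)&(X>.48)&(X<.63)&(Y>.1)&(Y<.25)
for nm,m in (('grip',o&(Z>.09)&(Z<.105)),('flange',o&(Z>.055)&(Z<.066)),('all',o)):
    print(nm,m.sum(),rect(P[m]),np.median(P[m],0))
E
```

```text
time_s: 14.58
tcp_pos: [0.5195, 0.1684, 0.2525]
tool_rot: [0.09, 0.703, -0.092, 0.7]
wrist_force: [-0.5, 0.3, 0.4]
width: 0.0556
tcp [0.5195 0.1684 0.2525] t 14.575 toolx [-0.005 -0.002 -1.   ] jaw [ 0.967 -0.255 -0.004] F [-0.51  0.31  0.44] w 0.0556
lin [0.0076 0.0395 0.1163]
yaw share 0.0025 j6 now 0.492
yaw share -1.9975 j6 now 0.492
grip 682 [array([556.4, 171.8]), array([13.2, 31.1]), np.float64(75.4)] [0.55619147 0.17231273 0.09761655]
flange 2292 [array([557.6, 175.1]), array([31.4, 73.5]), np.float64(75.1)] [0.5573773  0.17922779 0.06190059]
all 3230 [array([566.9, 190.9]), array([66.3, 84. ]), np.float64(74.2)] [0.55663726 0.17715559 0.06221759]
```

View pics/wrist10.png

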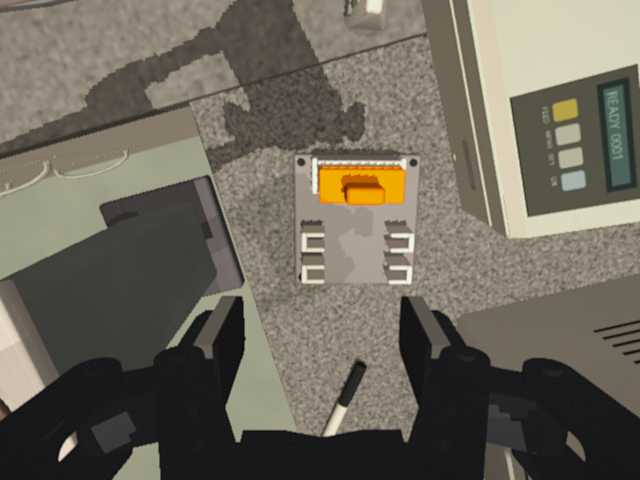

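The wedge grip is at (365,195), aligned with the jaws. I'm moving over it and down.

```bash
python3 -m inch '[{"hand":0.3,"linear":[0.05,0.042,0.08],"yaw":0.003},{"hand":0.3,"linear":[0.2,0.042,0.117],"yaw":0.003},{"hand":0.3,"linear":[0.35,0.042,0.117],"yaw":0.003},{"hand":0.3,"linear":[0.35,0.042,0.117],"yaw":0.003}]';python3 - <<'E'
from h import *
plan([0.5563,0.1714,0.067],[.966,-.259,0])
n='wrist'
c=cams.get_calibration(n); im,d=cams.snapshot(n); save(n+'11',im)
E
```

```text
time_s: 15.12
tcp_pos: [0.554, 0.1699, 0.1459]
tool_rot: [0.092, 0.704, -0.095, 0.698]
wrist_force: [-0.3, -1.2, 0.2]
width: 0.0556
tcp [0.554  0.1699 0.1459] t 15.125 toolx [-0.01  -0.002 -1.   ] jaw [ 0.965 -0.262 -0.009] F [-0.31 -1.22  0.24] w 0.0556
lin [0.2628 0.0079 0.0084]
yaw share -0.002 j6 now 0.488
yaw share 1.998 j6 now 0.488
```

View pics/wrist11.png

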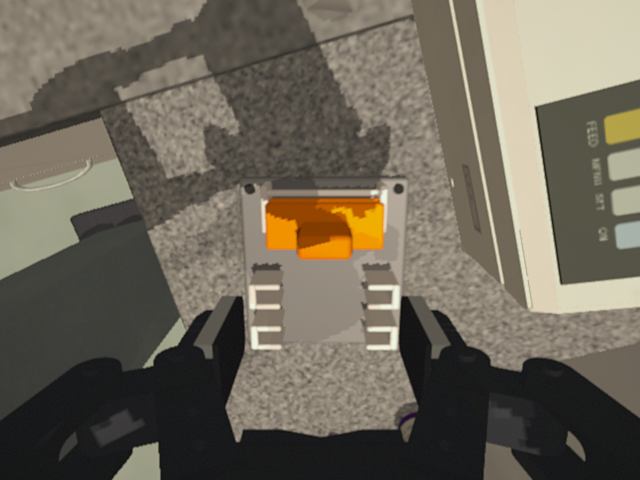

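```bash
python3 -m inch '[{"hand":0.3,"linear":[0.1,0.006,0.005],"yaw":0},{"hand":0.3,"linear":[0.2,0.006,0.005],"yaw":0},{"hand":0.3,"linear":[0.262,0.006,0.005],"yaw":0},{"hand":0.3,"linear":[0.262,0.006,0.005],"yaw":0},{"hand":0.3,"linear":[0.262,0.006,0.005],"yaw":0}]';python3 - <<'E'
from h import *
plan([0.5563,0.1714,0.067],[.966,-.259,0])
n='wrist'
c=cams.get_calibration(n); im,d=cams.snapshot(n); save(n+'12',im)
E
```

```text
time_s: 15.8
tcp_pos: [0.5617, 0.1739, 0.0731]
tool_rot: [0.093, 0.7, -0.092, 0.702]
wrist_force: [0.5, -0.4, 0.1]
width: 0.0558
tcp [0.5617 0.1739 0.0731] t 15.8 toolx [ 0.003  0.001 -1.   ] jaw [ 0.966 -0.26   0.003] F [ 0.53 -0.39  0.13] w 0.0558
lin [ 0.0202 -0.0128 -0.0153]
yaw share -0.0008 j6 now 0.489
yaw share 1.9992 j6 now 0.489
```

View pics/wrist12.png

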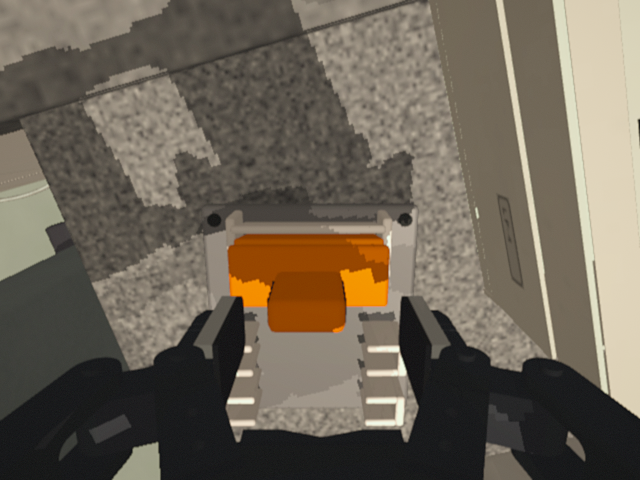

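The grip is centred at u≈307 against the jaws at 321, so I'll correct before closing.

```bash
python3 -m inch '[{"hand":0.3,"linear":[0,-0.013,-0.0155],"yaw":0},{"hand":0.3,"linear":[0,-0.013,-0.0155],"yaw":0},{"hand":0.3,"linear":[0,-0.013,-0.0155],"yaw":0}]';python3 - <<'E'
from h import *
plan([0.5563,0.1714,0.067],[.966,-.259,0])
n='wrist'; s,T=tool()
c=cams.get_calibration(n); im,d=cams.snapshot(n); save(n+'13',im); P=cloud(n,d,c)
L=(P-s['tcp_pos'])@T; im=im.astype(int);Z=P[...,2]
r,g,b=im[...,0],im[...,1],im[...,2]
m=(r>70)&(g<.75*r)&(b<.45*r)&(Z>.09)&(Z<.105)&(abs(L[...,2])<.025)
print(m.sum(),np.percentile(L[m],[1,50,99],0).round(4))
E
```

```text
time_s: 16.23
tcp_pos: [0.5548, 0.1711, 0.0715]
tool_rot: [0.093, 0.701, -0.093, 0.701]
wrist_force: [0.8, 0.3, 0.1]
width: 0.0556
tcp [0.5548 0.1711 0.0715] t 16.225 toolx [ 0.  0. -1.] jaw [ 0.966 -0.26   0.   ] F [0.79 0.3  0.13] w 0.0556
lin [0.0152 0.0023 0.0047]
yaw share -0.0008 j6 now 0.487
yaw share 1.9992 j6 now 0.487
2943 [[-0.0277 -0.0048 -0.0131]
 [-0.026   0.0032  0.0011]
 [-0.0189  0.008   0.0157]]
```

```bash
python3 -m inch '[{"hand":0.3,"linear":[0.014,0.004,0.004],"yaw":0},{"hand":0.3,"linear":[0.014,0.004,0.004],"yaw":0},{"hand":0,"linear":[0.014,0.004,0.004],"yaw":0},{"hand":-0.2,"linear":[0.014,0.004,0.004],"yaw":0},{"hand":-0.5,"linear":[0.014,0.004,0.004],"yaw":0},{"hand":-1,"linear":[0.014,0.004,0.004],"yaw":0},{"hand":-1,"linear":[0.014,0.004,0.004],"yaw":0},{"hand":-1,"linear":[0.014,0.004,0.004],"yaw":0}]' 80;python3 - <<'E'
from h import *
plan([0.5563,0.1714,0.067],[.966,-.259,0])
E
```

```text
time_s: 17.27
tcp_pos: [0.5563, 0.1721, 0.0676]
tool_rot: [0.093, 0.701, -0.093, 0.701]
wrist_force: [-1.8, -0.5, 4.8]
width: 0.0249
tcp [0.5563 0.1721 0.0676] t 17.275 toolx [ 0.  0. -1.] jaw [ 0.966 -0.26   0.   ] F [-1.84 -0.45  4.79] w 0.0249
lin [ 0.002  -0.0021  0.0007]
yaw share -0.0008 j6 now 0.488
yaw share 1.9992 j6 now 0.488
```

```bash
python3 -m inch '[{"hand":-1,"linear":[-0.05,0,0],"yaw":0},{"hand":-1,"linear":[-0.15,0,0],"yaw":0},{"hand":-1,"linear":[-0.3,0,0],"yaw":0},{"hand":-1,"linear":[-0.45,0,0],"yaw":0},{"hand":-1,"linear":[-0.55,0,0],"yaw":0},{"hand":-1,"linear":[-0.55,0,0],"yaw":0},{"hand":-1,"linear":[-0.55,0,0],"yaw":0}]';cat >> h.py <<'E'
def wedge_in_tool(name='w'):
    n='wrist'; s,T=tool()
    c=cams.get_calibration(n); im,d=cams.snapshot(n); save(name,im); P=cloud(n,d,c); np.savez('/tmp/'+name+'.npz',im=im,d=d,P=P)
    L=(P-s['tcp_pos'])@T; im=im.astype(int)
    r,g,b=im[...,0],im[...,1],im[...,2]
    o=(r>70)&(g<.75*r)&(b<.45*r)&(abs(L[...,2])<.045)&(abs(L[...,1])<.04)&(L[...,0]<.03)
    h=L[...,0]
    for k,m in (('top',o&(h<-.025)),('flange',o&(h>-.008)&(h<.018))):
        if m.sum()>50: print(k,m.sum(),'x',np.percentile(h[m],[5,50,95]).round(4), 'rect(y,z mm)',[np.round(q,1) for q in cv2.minAreaRect((L[m][:,1:]*1000).astype(np.float32))])
    return P,im.astype(np.uint8)
E
python3 - <<'E'
from h import *
plan([0.5,-0.05,0.23],[.998,.061,0])
wedge_in_tool('w14')
E
```

```text
time_s: 18.15
tcp_pos: [0.5552, 0.1716, 0.2306]
tool_rot: [0.092, 0.702, -0.093, 0.7]
wrist_force: [-0.8, 0.1, -1.0]
width: 0.025
tcp [0.5552 0.1716 0.2306] t 18.15 toolx [-0.002 -0.001 -1.   ] jaw [ 0.966 -0.26  -0.002] F [-0.79  0.14 -1.  ] w 0.025
lin [ 0.0028 -0.7611  0.0146]
yaw share -0.2064 j6 now 0.488
yaw share 1.7936 j6 now 0.488
top 2599 x [-0.0316 -0.0303 -0.0268] rect(y,z mm) [array([2. , 1.2]), array([47.8, 17.5]), np.float64(90.0)]
flange 9050 x [0.0001 0.0056 0.0124] rect(y,z mm) [array([3.6, 1. ]), array([74.1, 31.6]), np.float64(89.7)]
```

View pics/w14.png

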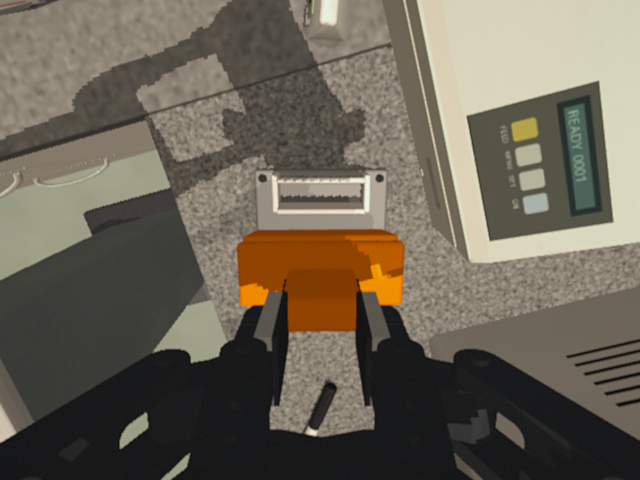

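The wedge is held square: its grip point is about 15.5 mm above the TCP and centred within about 1 mm. I'm carrying it to the stand.

```bash
python3 -m inch '[{"hand":-1,"linear":[0,-0.06,0],"yaw":0},{"hand":-1,"linear":[0,-0.18,0],"yaw":-0.03},{"hand":-1,"linear":[0,-0.33,0],"yaw":-0.08},{"hand":-1,"linear":[0,-0.5,0],"yaw":-0.13},{"hand":-1,"linear":[0,-0.66,0],"yaw":-0.18},{"hand":-1,"linear":[0,-0.82,0],"yaw":-0.206},{"hand":-1,"linear":[0,-0.95,0],"yaw":-0.206},{"hand":-1,"linear":[0,-0.95,0],"yaw":-0.206}]';python3 - <<'E'
from h import *
plan([0.50,-0.363,0.23],[.998,.063,0])
E
```

```text
time_s: 19.2
tcp_pos: [0.48, -0.106, 0.2308]
tool_rot: [-0.02, 0.708, 0.02, 0.706]
wrist_force: [0.5, 0.7, -1.3]
width: 0.0246
tcp [ 0.48   -0.106   0.2308] t 19.2 toolx [-0.003 -0.    -1.   ] jaw [ 0.998  0.056 -0.003] F [ 0.51  0.71 -1.28] w 0.0246
lin [ 0.0029 -0.8591  0.0189]
yaw share -0.0046 j6 now -0.361
yaw share 1.9954 j6 now -0.361
```

```bash
python3 -m inch '[{"hand":-1,"linear":[0,-0.08,0],"yaw":0},{"hand":-1,"linear":[0,-0.22,0],"yaw":0},{"hand":-1,"linear":[0,-0.38,0],"yaw":-0.005},{"hand":-1,"linear":[0,-0.54,0.02],"yaw":-0.005},{"hand":-1,"linear":[0,-0.7,0.06],"yaw":-0.005},{"hand":-1,"linear":[0,-0.82,0.1],"yaw":-0.005},{"hand":-1,"linear":[0,-0.865,0.128],"yaw":-0.005},{"hand":-1,"linear":[0,-0.865,0.128],"yaw":-0.005}]';python3 -m inch '[{"hand":-1,"linear":[0,0,0],"yaw":0},{"hand":-1,"linear":[0,0,0],"yaw":0}]'; python3 - <<'E'
from h import *
plan([0.5333,-0.3631,0.18],[.998,.063,0])
P,im=wedge_in_tool('w15'); fitstand(P,im); castate(P,im)
E
```

```text
time_s: 20.2
tcp_pos: [0.536, -0.3594, 0.231]
tool_rot: [-0.023, 0.707, 0.025, 0.706]
wrist_force: [1.0, 0.1, -0.9]
width: 0.0247
time_s: 20.45
tcp_pos: [0.5358, -0.3585, 0.2322]
tool_rot: [-0.024, 0.707, 0.025, 0.707]
wrist_force: [-0.5, -0.1, -1.3]
width: 0.0247
tcp [ 0.5358 -0.3585  0.2322] t 20.45 toolx [-0.     0.001 -1.   ] jaw [ 0.998  0.07  -0.   ] F [-0.45 -0.12 -1.33] w 0.0247
lin [ 0.1739 -0.0149 -0.0094]
yaw share 0.0042 j6 now -0.727
yaw share -1.9958 j6 now -0.727
top 2608 x [-0.0316 -0.0303 -0.0268] rect(y,z mm) [array([1.7, 0.9]), array([48. , 17.1]), np.float64(90.0)]
flange 9069 x [0.0001 0.0056 0.0125] rect(y,z mm) [array([3.2, 0.7]), array([73.9, 31.5]), np.float64(89.7)]
comp [ 251  151  135   21 1483] [array([ 531.4, -320.8]), array([106.9,  15.6]), np.float64(3.5)] [ 0.5317 -0.3233  0.064 ]
comp [265 177 107   5 508] [array([ 532.4, -334.4]), array([85. ,  3.5]), np.float64(4.0)] [ 0.5334 -0.3343  0.0639]
comp [ 258  217  121   13 1434] [array([ 534.8, -370.4]), array([99.1, 10. ]), np.float64(4.3)] [ 0.5328 -0.3703  0.0655]
base [array([ 533. , -344.1]), array([120. ,  91.6]), np.float64(3.6)]
baseonly [array([ 533. , -344.1]), array([120. ,  91.6]), np.float64(3.6)]
top [ 254  181  131   14 1577] [array([ 0.9, 11.6]), array([ 9.8, 89.5]), np.float64(89.9)] [0.0009 0.0124 0.1146] zrange [0.1129 0.1159]
front face: n 225 lean deg -10.139038681255684 yaw 0.8571674740365494 y at z=.066 0.009947106920594475
```

View pics/w15.png

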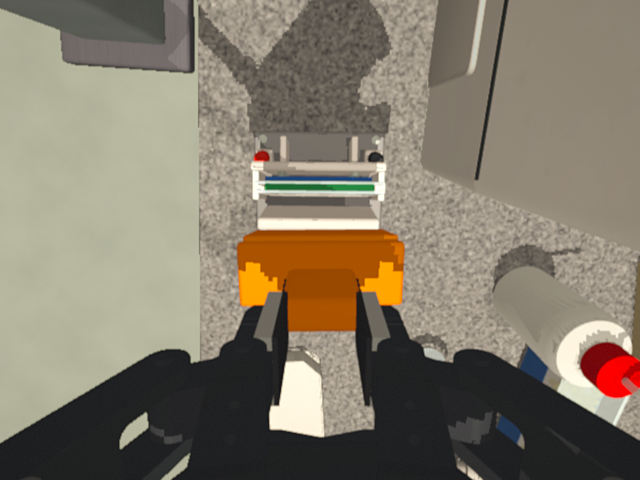

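```bash
python3 -m inch '[{"hand":-1,"linear":[0.06,-0.013,-0.008],"yaw":0},{"hand":-1,"linear":[0.16,-0.013,-0.008],"yaw":0},{"hand":-1,"linear":[0.26,-0.013,-0.008],"yaw":0},{"hand":-1,"linear":[0.32,-0.013,-0.008],"yaw":0},{"hand":-1,"linear":[0.34,-0.013,-0.008],"yaw":0},{"hand":-1,"linear":[0.34,-0.013,-0.008],"yaw":0},{"hand":-1,"linear":[0.34,-0.013,-0.008],"yaw":0}]'; python3 - <<'E'
from h import *
plan([0.5338,-0.3625,0.097],[.998,.063,0])
P,im=wedge_in_tool('w16'); fitstand(P,im)
im2,d2=cams.snapshot('scene'); save('scene16',cv2.resize(im2[170:250,380:480],None,fx=6,fy=6,interpolation=cv2.INTER_CUBIC))
E
```

```text
time_s: 21.38
tcp_pos: [0.5349, -0.3648, 0.1316]
tool_rot: [-0.025, 0.706, 0.024, 0.707]
wrist_force: [1.1, -0.1, -0.2]
width: 0.0249
tcp [ 0.5349 -0.3648  0.1316] t 21.375 toolx [ 0.002 -0.002 -1.   ] jaw [0.998 0.068 0.002] F [ 1.13 -0.12 -0.17] w 0.0249
lin [ 0.1152  0.0081 -0.0033]
yaw share 0.0034 j6 now -0.734
yaw share -1.9966 j6 now -0.734
top 2608 x [-0.0316 -0.0303 -0.0268] rect(y,z mm) [array([1.7, 1. ]), array([17.6, 47.8]), np.float64(0.3)]
flange 9042 x [-0.      0.0056  0.0124] rect(y,z mm) [array([3.3, 0.6]), array([74.2, 31.4]), np.float64(90.0)]
comp [ 223  150  192   30 2976] [array([ 531.4, -320.7]), array([107.8,  15.6]), np.float64(3.3)] [ 0.5318 -0.323   0.064 ]
comp [ 244  186  151   11 1507] [array([ 532.7, -335.2]), array([85.4,  5.8]), np.float64(3.6)] [ 0.5324 -0.3351  0.0639]
base [array([ 531.6, -321.3]), array([120. ,  46.1]), np.float64(3.5)]
baseonly [array([ 531.5, -319.3]), array([120. ,  42.2]), np.float64(3.5)]
```

View pics/w16.png

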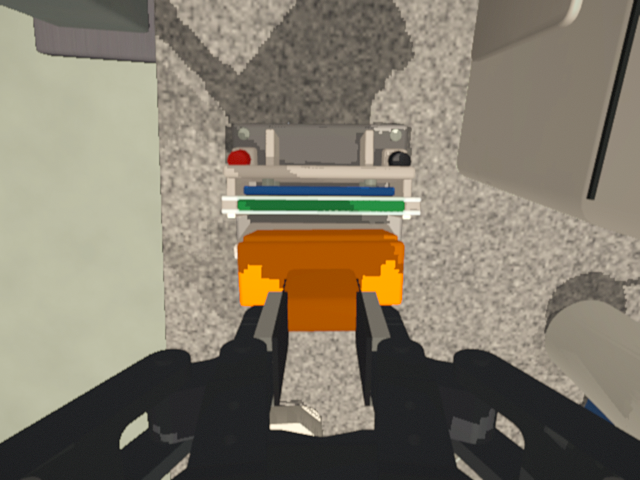

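View pics/scene16.png

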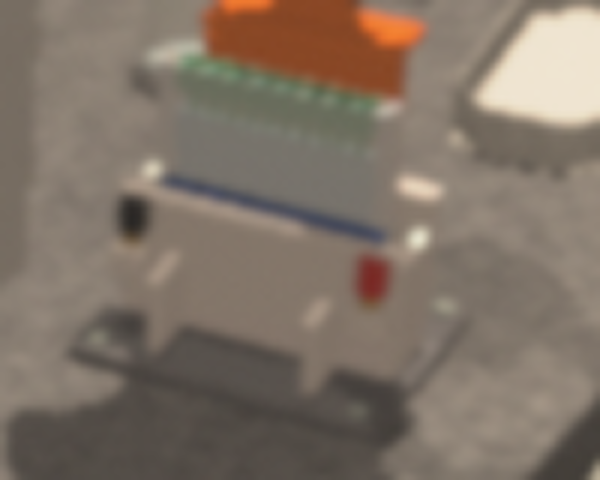

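The wedge is above the gap with its toe at z≈0.073. The hand is 2.3 mm too far towards −y, so I'll correct that first and then descend.

```bash
python3 -m inch '[{"hand":-1,"linear":[0,0.009,-0.003],"yaw":0.003},{"hand":-1,"linear":[0,0.009,-0.003],"yaw":0.003},{"hand":-1,"linear":[0,0.009,-0.003],"yaw":0.003}]'; python3 -m inch '[{"hand":-1,"linear":[0.02,0,0],"yaw":0},{"hand":-1,"linear":[0.04,0,0],"yaw":0},{"hand":-1,"linear":[0.06,0,0],"yaw":0},{"hand":-1,"linear":[0.06,0,0],"yaw":0}]'; python3 - <<'E'
from h import *
plan([0.5338,-0.3625,0.097],[.998,.063,0])
E
```

```text
time_s: 21.85
tcp_pos: [0.5328, -0.3614, 0.1302]
tool_rot: [-0.023, 0.707, 0.022, 0.707]
wrist_force: [0.1, -0.4, -0.9]
width: 0.0246
time_s: 22.35
tcp_pos: [0.5321, -0.3609, 0.1109]
tool_rot: [-0.022, 0.707, 0.023, 0.706]
wrist_force: [0.5, -0.2, -1.4]
width: 0.0245
tcp [ 0.5321 -0.3609  0.1109] t 22.35 toolx [-0.002  0.001 -1.   ] jaw [ 0.998  0.063 -0.002] F [ 0.47 -0.24 -1.38] w 0.0245
lin [ 0.0462 -0.0057  0.0052]
yaw share 0.0003 j6 now -0.727
yaw share -1.9997 j6 now -0.727
```

```bash
python3 -m inch '[{"hand":-1,"linear":[0.015,-0.006,0.005],"yaw":0},{"hand":-1,"linear":[0.03,-0.006,0.005],"yaw":0},{"hand":-1,"linear":[0.044,-0.006,0.005],"yaw":0},{"hand":-1,"linear":[0.044,-0.006,0.005],"yaw":0}]'; python3 - <<'E'
from h import *
plan([0.5335,-0.363,0.0785],[.998,.063,0])
P,im=wedge_in_tool('w17'); fitstand(P,im); castate(P,im)
E
```

```text
time_s: 22.85
tcp_pos: [0.534, -0.3628, 0.0982]
tool_rot: [-0.022, 0.707, 0.023, 0.706]
wrist_force: [1.1, -0.4, -0.6]
width: 0.0243
tcp [ 0.534  -0.3628  0.0982] t 22.85 toolx [-0.001  0.001 -1.   ] jaw [ 0.998  0.064 -0.001] F [ 1.13 -0.38 -0.57] w 0.0243
lin [ 0.0658 -0.0004 -0.0018]
yaw share 0.0003 j6 now -0.728
yaw share -1.9997 j6 now -0.728
top 2613 x [-0.0316 -0.0303 -0.027 ] rect(y,z mm) [array([1.7, 0.9]), array([47.8, 17.3]), np.float64(89.9)]
flange 8362 x [-0.0007  0.0055  0.0088] rect(y,z mm) [array([2.8, 0.5]), array([30.4, 74. ]), np.float64(0.0)]
comp [ 210  159  221   33 3913] [array([ 531.7, -320.5]), array([107.7,  15.7]), np.float64(3.4)] [ 0.5322 -0.3229  0.064 ]
comp [ 232  200  175   14 2297] [array([ 532.3, -335.7]), array([85.7,  6.9]), np.float64(3.4)] [ 0.5317 -0.3355  0.0638]
comp [223 263  16  21 284] [array([ 489.1, -373.2]), array([8.3, 9.6]), np.float64(0.9)] [ 0.4891 -0.3727  0.0653]
comp [403 264  14  21 262] [array([ 580.6, -367.9]), array([ 7.4, 10.3]), np.float64(3.7)] [ 0.5804 -0.3672  0.0653]
base [array([ 531.8, -322. ]), array([120. ,  47.1]), np.float64(3.7)]
baseonly [array([ 531.7, -320.4]), array([120. ,  43.9]), np.float64(3.7)]
top [ 203  216  239   22 5129] [array([ 0.9, 12.6]), array([ 8.4, 89.7]), np.float64(89.9)] [0.0013 0.0129 0.1145] zrange [0.113  0.1158]
front face: n 591 lean deg -19.335206769933716 yaw 0.7241662316838933 y at z=.066 0.00873685247095031
```

View pics/w17.png

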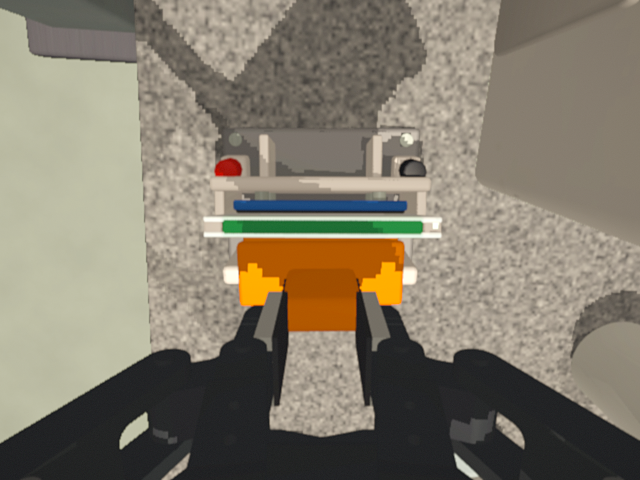

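```bash
python3 -m inch '[{"hand":-1,"linear":[0.01,-0.002,-0.002],"yaw":0},{"hand":-1,"linear":[0.02,-0.002,-0.002],"yaw":0},{"hand":-1,"linear":[0.03,-0.002,-0.002],"yaw":0},{"hand":-1,"linear":[0.04,-0.002,-0.002],"yaw":0},{"hand":-1,"linear":[0.04,-0.002,-0.002],"yaw":0}]' 110; python3 -m inch '[{"hand":-1,"linear":[0.01,0,0],"yaw":0},{"hand":-1,"linear":[0.02,0,0],"yaw":0},{"hand":-1,"linear":[0.026,0,0],"yaw":0},{"hand":-1,"linear":[0.026,0,0],"yaw":0}]'; python3 - <<'E'
from h import *
plan([0.5335,-0.363,0.0785],[.998,.063,0])
P,im=wedge_in_tool('w18')
E
```

```text
time_s: 23.52
tcp_pos: [0.5342, -0.3636, 0.0871]
tool_rot: [-0.022, 0.707, 0.022, 0.707]
wrist_force: [0.2, 1.9, 3.0]
width: 0.0225
time_s: 24.02
tcp_pos: [0.5346, -0.3633, 0.0804]
tool_rot: [-0.022, 0.706, 0.023, 0.707]
wrist_force: [-1.0, 3.6, 7.6]
width: 0.0227
tcp [ 0.5346 -0.3633  0.0804] t 24.025 toolx [ 0.001  0.001 -1.   ] jaw [0.998 0.063 0.001] F [-1.05  3.63  7.56] w 0.0227
lin [ 0.0062  0.0011 -0.0035]
yaw share 0.0002 j6 now -0.729
yaw share -1.9998 j6 now -0.729
top 2413 x [-0.0315 -0.0302 -0.0266] rect(y,z mm) [array([1.5, 1.2]), array([45.5, 17.3]), np.float64(90.0)]
flange 7382 x [-0.0019  0.0055  0.0067] rect(y,z mm) [array([2.1, 0.7]), array([28.7, 74. ]), np.float64(0.4)]
```

View pics/w18.png

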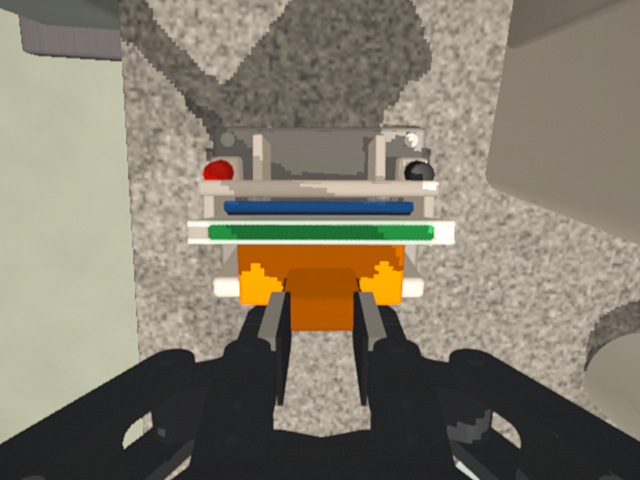

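Binding as expected: 7.6 N upward with about 2 mm left. I'll press on until the flange meets the wall.

```bash
python3 -m inch '[{"hand":-1,"linear":[0.005,0,0],"yaw":0},{"hand":-1,"linear":[0.01,0,0],"yaw":0},{"hand":-1,"linear":[0.01,0,0],"yaw":0}]'; python3 -m inch '[{"hand":-1,"linear":[0.005,0,0],"yaw":0},{"hand":-1,"linear":[0.005,0,0],"yaw":0}]'; 
```

```text
time_s: 24.45
tcp_pos: [0.5348, -0.3631, 0.0779]
tool_rot: [-0.022, 0.706, 0.023, 0.707]
wrist_force: [-0.4, 5.5, 9.4]
width: 0.0225
time_s: 24.7
tcp_pos: [0.5347, -0.3632, 0.0777]
tool_rot: [-0.022, 0.706, 0.023, 0.707]
wrist_force: [-2.4, 5.7, 15.3]
width: 0.0225
```

```bash
python3 -m inch '[{"hand":-1,"linear":[0.006,0,0],"yaw":0},{"hand":-1,"linear":[0.006,0,0],"yaw":0}]'; python3 - <<'E'
from h import *
P,im=wedge_in_tool('w19'); L=(P-S0)@SR
i=im.astype(int);r,g,b=i[...,0],i[...,1],i[...,2]
o=(r>70)&(g<.75*r)&(b<.45*r)&(abs(L[...,0])<.045)&(L[...,1]<.01)&(L[...,1]>-.05)
print('griptop z',np.median(L[o&(L[...,2]>.1)][:,2]),'flange z',np.median(L[o&(L[...,2]>.06)&(L[...,2]<.085)][:,2]))
castate(P,im)
E
```

```text
time_s: 24.95
tcp_pos: [0.5347, -0.3633, 0.0775]
tool_rot: [-0.022, 0.706, 0.023, 0.707]
wrist_force: [-5.4, 7.0, 21.5]
width: 0.0224
top 2413 x [-0.0318 -0.0304 -0.0269] rect(y,z mm) [array([1.8, 1.1]), array([45.6, 17.5]), np.float64(89.1)]
flange 7236 x [-0.0019  0.0053  0.0064] rect(y,z mm) [array([1.9, 0.9]), array([73.9, 28.7]), np.float64(89.9)]
griptop z 0.10776699918556251 flange z 0.07220586160782388
top [ 184  220  274   26 6662] [array([ 1. , 14.9]), array([ 8.4, 90. ]), np.float64(89.9)] [0.0017 0.0151 0.1141] zrange [0.1127 0.1153]
front face: n 636 lean deg 26.17249427157258 yaw -7.8950099936095155 y at z=.066 0.0034073039079950684
```

The flange top reads 72.2 mm (72 at home) and the cassette top has moved about 2.5 mm. Next I ease the load, open and retreat.

```bash
python3 -m inch '[{"hand":-1,"linear":[-0.008,0,0],"yaw":0},{"hand":-0.3,"linear":[-0.008,0,0],"yaw":0},{"hand":-0.1,"linear":[-0.008,0,0],"yaw":0},{"hand":0,"linear":[-0.008,0,0],"yaw":0},{"hand":0.1,"linear":[-0.008,0,0],"yaw":0},{"hand":0.15,"linear":[-0.008,0,0],"yaw":0}]' 30; python3 -m inch '[{"hand":0.2,"linear":[-0.04,0,0],"yaw":0},{"hand":0.2,"linear":[-0.15,0,0],"yaw":0},{"hand":0.2,"linear":[-0.3,0,0],"yaw":0},{"hand":0.2,"linear":[-0.45,0,0],"yaw":0},{"hand":0.2,"linear":[-0.5,0,0],"yaw":0},{"hand":0.2,"linear":[-0.5,0,0],"yaw":0}]'; python3 - <<'E'
from h import *
P,im=wedge_in_tool('w20'); L=(P-S0)@SR
i=im.astype(int);r,g,b=i[...,0],i[...,1],i[...,2]
o=(r>70)&(g<.75*r)&(b<.45*r)&(abs(L[...,0])<.045)&(L[...,1]<.01)&(L[...,1]>-.05)
for k,m in (('griptop',o&(L[...,2]>.1)),('flange',o&(L[...,2]>.06)&(L[...,2]<.085))): print(k,np.median(L[m],0).round(4),np.percentile(L[m][:,2],[5,95]).round(4),rect(L[m]))
castate(P,im); fitstand(P,im)
im2,d2=cams.snapshot('side'); save('side20',cv2.resize(im2[130:260,260:420],None,fx=4,fy=4))
E
```

```text
time_s: 25.75
tcp_pos: [0.5336, -0.3638, 0.0748]
tool_rot: [-0.022, 0.707, 0.023, 0.707]
wrist_force: [-0.6, 0.1, 0.4]
width: 0.0492
time_s: 26.5
tcp_pos: [0.5345, -0.3642, 0.2268]
tool_rot: [-0.023, 0.706, 0.022, 0.708]
wrist_force: [-0.4, 0.6, -0.6]
width: 0.0513
griptop [ 0.0011 -0.0165  0.1077] [0.1032 0.1091] [array([  1.1, -17.5]), array([30.1, 13.4]), np.float64(0.3)]
flange [ 0.0004 -0.0091  0.072 ] [0.0654 0.0736] [array([  1. , -13.5]), array([73.8, 31.6]), np.float64(0.1)]
top [ 254  171  135   13 1578] [array([ 1.1, 13.6]), array([ 9.3, 89.8]), np.float64(89.8)] [0.0024 0.0143 0.1142] zrange [0.1128 0.1155]
front face: n 797 lean deg -35.29107853481713 yaw 0.31563989685194116 y at z=.066 0.0009568339589975453
comp [ 251  144  138   21 1606] [array([ 531.9, -321. ]), array([107.1,  15.4]), np.float64(3.2)] [ 0.5324 -0.3233  0.064 ]
comp [265 167 110   4 437] [array([ 532.4, -331.6]), array([85.8,  2.7]), np.float64(3.7)] [ 0.5322 -0.3316  0.0634]
comp [266 185 112   8 439] [array([ 534.4, -346.4]), array([87.6,  5.1]), np.float64(4.0)] [ 0.5352 -0.3454  0.0664]
comp [258 211  18  13 205] [array([ 492.4, -373.1]), array([14.5,  9.4]), np.float64(3.6)] [ 0.4919 -0.373   0.0655]
comp [365 211  17  14 183] [array([ 577.7, -368.6]), array([11.1, 13.6]), np.float64(84.2)] [ 0.5782 -0.3679  0.0657]
base [array([ 533.1, -346.5]), array([120.3,  95. ]), np.float64(3.7)]
baseonly [array([ 533.1, -346.5]), array([120.3,  95. ]), np.float64(3.7)]
```

View pics/w20.png

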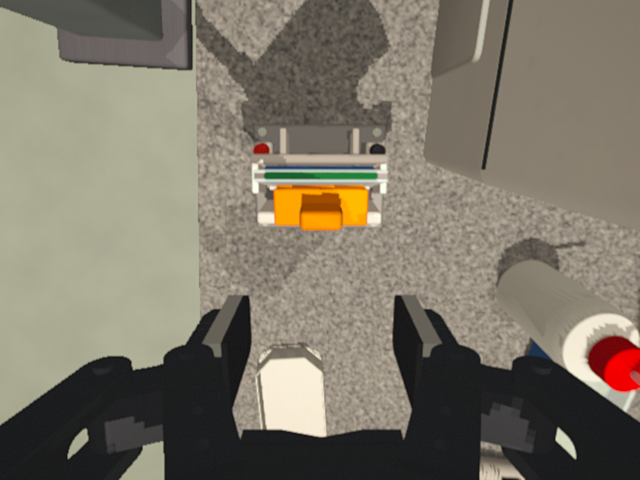

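View pics/side20.png

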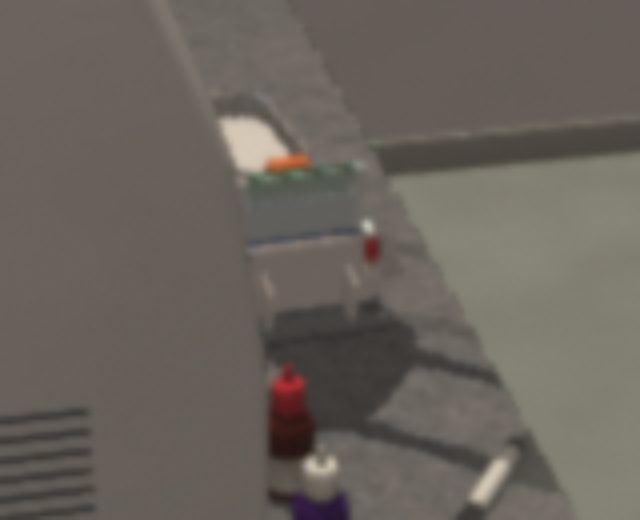

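```bash
python3 - <<'E'
from h import *
s=arm.observe(); print(s['time_s'],s['wrist_force'].round(2),abs(s['joint_velocities']).max()); arm.close_job()
E
```

```text
26.6 [ 0.52 -0.24 -0.08] 0.019013717047149926
the job is handed in; nothing more can be done
```

The cassette is on the stand's ledge and locked against the seal, with the wedge pressed home. I handed the job in at 26.6 s of the 70 s allowed; it reports no verdict, so what follows is from my own camera checks.

- **Cassette:** I lifted it from the rack, stood it on the ledge and opened the jaws slowly so it leaned back on the seal frame. After release it leaned 10.4° and was about 1 mm off centre.
- **Wedge:** I pressed it down between the wall and the cassette. The resistance rose to about 9 N, then jumped past 15 N once the flange met the wall. After release its flange top was at 72.0 mm (72 expected) and its grip at y −17.5 mm (−18 expected), about 1 mm off centre.
- **Seal:** I could only judge it from the cassette's top edge and the seal plate's edge, which moved back about 2.2 to 2.5 mm. More than 1.8 mm is needed.
- **Bystanders:** I did not approach the bottles or the marker. The last side view shows both bottles upright and the marker in its usual place; I did not measure them again.
- **Failed checks:** With the wedge in place, my fit of the cassette's front face gave meaningless lean angles, because the face was out of the camera's view. The final lean was therefore not measured directly. The wedge's grip top read about 1.3 mm low, the same error as in the rack, so I relied on the flange height.

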